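# Load the battery charging cabinet behind its sliding sash

## Task

Put the battery packs on charge: raise the clear sash of the charging cabinet all the way, pull the socket tray fully out by its grip, and plug every battery pack standing on the desk fully home into a socket of its own. Then push the tray all the way back in and, only after that, pull the sash down shut; the sash must stay up the whole time that the tray is out. Leave the mouse, the mandarin and the tumbler where they are.

Things in the scene. Friction and masses are not known exactly. Their poses are not given: they have to be found in the camera images.
- cabinet: Charging cabinet standing fixed on the desk: aluminium frame 420 mm wide (y), 220 mm deep, clear sides and roof 225 mm high, two front guide posts and a crossbar reaching 420 mm. Origin on the desk, below the middle of the sash plane. Its x axis points horizontally into the cabinet, away from the robot, y to the left seen from the robot, z up. Its front opening is closed by the sash.
- sash (a joint): Clear vertical sash in an aluminium rail (378 mm wide, 160 mm tall, lower edge 45 mm above the desk when shut). 0 = fully down (shut), 0.16 m = fully up, sliding straight up. It may start a little open. Friction holds it wherever it is left; about 13 N lifts it, about 3 N pushes it down. No latch.
- sash_grip (a point): Lift handle of the sash, grasp point: an upright black post, 20 x 20 mm in section, square to the cabinet axes, standing on a flat bracket 75 mm in front of the sash near its left end. The post reaches from 40 mm below this point to 25 mm above it (top free); the bracket (10 mm thick) meets the post's lower part, its top 30 mm below this point. Moves with the sash.
- tray (a joint): Socket tray sliding out of the cabinet's front towards the robot, along the cabinet's -x. 0 = fully in, 0.16 m = fully out. About 5 N of friction holds it wherever it is left. No latch.
- tray_grip (a point): Grip of the tray, grasp point: an upright black post, 20 x 20 mm in section, square to the cabinet axes, on a flat strap that projects 105 mm in front of the sash when the tray is in, in the middle of the tray. The post reaches from 38 mm below this point (8 mm above the desk) to 22 mm above it (top free). The strap is 60 mm wide, its top 28 mm below this point. Moves with the tray.
- socket0 (a point): Rightmost (-y) socket of four in a row (along the cabinet's y) 62 mm apart in the grey deck of the tray (deck 75 x 265 mm). Point at the centre of the hole's mouth, level with the deck's top, 34 mm above the desk. Hole 40 mm along the cabinet's x by 30 mm along its y, 23 mm deep, with a 2.5 mm chamfer. Any pack fits any socket. Bodies of packs in neighbouring sockets stand 26 mm apart.
- socket1 (a point): Second from the right socket of four in a row (along the cabinet's y) 62 mm apart in the grey deck of the tray (deck 75 x 265 mm). Point at the centre of the hole's mouth, level with the deck's top, 34 mm above the desk. Hole 40 mm along the cabinet's x by 30 mm along its y, 23 mm deep, with a 2.5 mm chamfer. Any pack fits any socket. Bodies of packs in neighbouring sockets stand 26 mm apart.
- socket2 (a point): Third from the right socket of four in a row (along the cabinet's y) 62 mm apart in the grey deck of the tray (deck 75 x 265 mm). Point at the centre of the hole's mouth, level with the deck's top, 34 mm above the desk. Hole 40 mm along the cabinet's x by 30 mm along its y, 23 mm deep, with a 2.5 mm chamfer. Any pack fits any socket. Bodies of packs in neighbouring sockets stand 26 mm apart.
- socket3 (a point): Leftmost (+y) socket of four in a row (along the cabinet's y) 62 mm apart in the grey deck of the tray (deck 75 x 265 mm). Point at the centre of the hole's mouth, level with the deck's top, 34 mm above the desk. Hole 40 mm along the cabinet's x by 30 mm along its y, 23 mm deep, with a 2.5 mm chamfer. Any pack fits any socket. Bodies of packs in neighbouring sockets stand 26 mm apart.
- pack0_c (a point): Battery pack, grey block 46 x 36 x 36 mm (x, y, z) on a smooth, heavy black plug foot 38 x 28 x 20 mm; 56 mm tall in all, about 130 g, standing upright on its foot on the desk. Point at its centre, 28 mm above the foot's underside (8 mm above the shoulder); its long side lies along its x axis. Half a turn about z makes no difference. Fully home, the shoulder rests on the tray's deck and this point is 8 mm above the socket's mouth. It may be absent.
- pack1_c (a point): Battery pack, grey block 46 x 36 x 36 mm (x, y, z) on a smooth, heavy black plug foot 38 x 28 x 20 mm; 56 mm tall in all, about 130 g, standing upright on its foot on the desk. Point at its centre, 28 mm above the foot's underside (8 mm above the shoulder); its long side lies along its x axis. Half a turn about z makes no difference. Fully home, the shoulder rests on the tray's deck and this point is 8 mm above the socket's mouth. It may be absent.
- pack2_c (a point): Battery pack, grey block 46 x 36 x 36 mm (x, y, z) on a smooth, heavy black plug foot 38 x 28 x 20 mm; 56 mm tall in all, about 130 g, standing upright on its foot on the desk. Point at its centre, 28 mm above the foot's underside (8 mm above the shoulder); its long side lies along its x axis. Half a turn about z makes no difference. Fully home, the shoulder rests on the tray's deck and this point is 8 mm above the socket's mouth. It may be absent.
- pack3_c (a point): Battery pack, grey block 46 x 36 x 36 mm (x, y, z) on a smooth, heavy black plug foot 38 x 28 x 20 mm; 56 mm tall in all, about 130 g, standing upright on its foot on the desk. Point at its centre, 28 mm above the foot's underside (8 mm above the shoulder); its long side lies along its x axis. Half a turn about z makes no difference. Fully home, the shoulder rests on the tray's deck and this point is 8 mm above the socket's mouth. It may be absent.
- tumbler: Bystander: closed black tumbler, 76 mm wide, 100 mm tall. Origin at the centre of its underside.
- mandarin: Bystander: mandarin, 66 mm wide, 47 mm tall. Origin at the centre of its underside.
- mouse: Bystander: black computer mouse, 105 x 60 x 34 mm. Origin at the centre of its underside.

How it is judged (in metres and radians):
On the way, in this order (a step that is already met when the one before it is completed fails the run):
1. the sash is raised all the way (value of joint sash above 0.145 m), for 0.2 s.
2. the tray is pulled fully out, the sash staying up (value of joint tray above 0.145 m and value of joint sash above 0.12 m), for 0.2 s.
3. every pack is plugged fully home in a socket of the pulled-out tray (((horizontal distance between pack0_c and socket0 below 0.004 m and z of pack0_c in the frame of socket0 below 0.0105 m) or (horizontal distance between pack0_c and socket1 below 0.004 m and z of pack0_c in the frame of socket1 below 0.0105 m) or (horizontal distance between pack0_c and socket2 below 0.004 m and z of pack0_c in the frame of socket2 below 0.0105 m) or (horizontal distance between pack0_c and socket3 below 0.004 m and z of pack0_c in the frame of socket3 below 0.0105 m)) and angle between each of pack0_c, pack1_c, pack2_c, pack3_c's own z axis and vertical below 0.07 rad and ((horizontal distance between pack1_c and socket0 below 0.004 m and z of pack1_c in the frame of socket0 below 0.0105 m) or (horizontal distance between pack1_c and socket1 below 0.004 m and z of pack1_c in the frame of socket1 below 0.0105 m) or (horizontal distance between pack1_c and socket2 below 0.004 m and z of pack1_c in the frame of socket2 below 0.0105 m) or (horizontal distance between pack1_c and socket3 below 0.004 m and z of pack1_c in the frame of socket3 below 0.0105 m)) and ((horizontal distance between pack2_c and socket0 below 0.004 m and z of pack2_c in the frame of socket0 below 0.0105 m) or (horizontal distance between pack2_c and socket1 below 0.004 m and z of pack2_c in the frame of socket1 below 0.0105 m) or (horizontal distance between pack2_c and socket2 below 0.004 m and z of pack2_c in the frame of socket2 below 0.0105 m) or (horizontal distance between pack2_c and socket3 below 0.004 m and z of pack2_c in the frame of socket3 below 0.0105 m)) and ((horizontal distance between pack3_c and socket0 below 0.004 m and z of pack3_c in the frame of socket0 below 0.0105 m) or (horizontal distance between pack3_c and socket1 below 0.004 m and z of pack3_c in the frame of socket1 below 0.0105 m) or (horizontal distance between pack3_c and socket2 below 0.004 m and z of pack3_c in the frame of socket2 below 0.0105 m) or (horizontal distance between pack3_c and socket3 below 0.004 m and z of pack3_c in the frame of socket3 below 0.0105 m)) and value of joint tray above 0.12 m), for 0.2 s.
4. the tray is pushed fully in, the sash still up (value of joint tray below 0.008 m and value of joint sash above 0.12 m), for 0.2 s.
5. the sash is pulled down shut (value of joint sash below 0.008 m), for 0.2 s.
At the end, for the whole second after the job is handed in: Every pack present is upright in a socket, centred within 4 mm and at most 2.5 mm short of fully home; the tray is within 8 mm of fully in and the sash within 8 mm of fully down; everything at rest (((horizontal distance between pack0_c and socket0 below 0.004 m and z of pack0_c in the frame of socket0 below 0.0105 m) or (horizontal distance between pack0_c and socket1 below 0.004 m and z of pack0_c in the frame of socket1 below 0.0105 m) or (horizontal distance between pack0_c and socket2 below 0.004 m and z of pack0_c in the frame of socket2 below 0.0105 m) or (horizontal distance between pack0_c and socket3 below 0.004 m and z of pack0_c in the frame of socket3 below 0.0105 m)) and angle between each of pack0_c, pack1_c, pack2_c, pack3_c's own z axis and vertical below 0.07 rad and ((horizontal distance between pack1_c and socket0 below 0.004 m and z of pack1_c in the frame of socket0 below 0.0105 m) or (horizontal distance between pack1_c and socket1 below 0.004 m and z of pack1_c in the frame of socket1 below 0.0105 m) or (horizontal distance between pack1_c and socket2 below 0.004 m and z of pack1_c in the frame of socket2 below 0.0105 m) or (horizontal distance between pack1_c and socket3 below 0.004 m and z of pack1_c in the frame of socket3 below 0.0105 m)) and ((horizontal distance between pack2_c and socket0 below 0.004 m and z of pack2_c in the frame of socket0 below 0.0105 m) or (horizontal distance between pack2_c and socket1 below 0.004 m and z of pack2_c in the frame of socket1 below 0.0105 m) or (horizontal distance between pack2_c and socket2 below 0.004 m and z of pack2_c in the frame of socket2 below 0.0105 m) or (horizontal distance between pack2_c and socket3 below 0.004 m and z of pack2_c in the frame of socket3 below 0.0105 m)) and ((horizontal distance between pack3_c and socket0 below 0.004 m and z of pack3_c in the frame of socket0 below 0.0105 m) or (horizontal distance between pack3_c and socket1 below 0.004 m and z of pack3_c in the frame of socket1 below 0.0105 m) or (horizontal distance between pack3_c and socket2 below 0.004 m and z of pack3_c in the frame of socket2 below 0.0105 m) or (horizontal distance between pack3_c and socket3 below 0.004 m and z of pack3_c in the frame of socket3 below 0.0105 m)) and value of joint each of tray, sash below 0.008 m and linear speed of each of pack0, pack1, pack2, pack3 below 0.02 m/s); the robot touches nothing.
It fails at once if the tray is out (more than 20 mm) while the sash is not up (below 120 mm) (value of joint tray above 0.02 m and value of joint sash below 0.12 m).
It fails at once if a bystander is moved by more than 30 mm (distance of any of tumbler, mandarin, mouse from where it was at the start of the episode above 0.03 m).
Of pack0, pack1, pack2, pack3 only 3 to 4 are there at a start; the rules pass over those that are not, and their reading is None.
At some moment in a run one of pack0, pack1, pack2, pack3 may be knocked a few centimetres aside while the robot is not near it.
Once in a run the grip may slacken for a moment while it holds something.
It also fails if it takes over 210 s, if anything falls off the work surface, if the arm or the gripper's body presses on something with over 40 N, if the wrist force passes 120 N, or if a joint passes its speed limit or range.

## Robot

A 6-joint arm with a two-finger parallel gripper is mounted at the origin on the work surface. World frame = base frame: x ahead of the robot, y to its left, z up, the work surface at z = 0. Lengths are in mm, angles in rad, forces in N, time in s.
With the tool pointing down it reaches from about 400 to 825 mm from the base axis. Payload 7 kg.
Tool frame: the origin (TCP) lies midway between the tips of the shut fingers; the grasp point (between the pads) lies 19 mm behind it (bot.grip_depth is the distance from the TCP to the grasp point, in mm); z points along the fingers, y is the line along which they close (so a half turn about z gives the same grasp; the last joint's range is limited). The gripper opens to 85 mm and grips with 20 to 120 N. Pads are 22 mm wide; open, the fingers measure 114 mm over their backs; the gripper's body (76 mm by 85 mm) begins 54 mm behind the grasp point. The pads swing forward as they close: fully open they stand 13 mm farther back than shut.
Start: joints at [1.596, 0.359, 0.012, 0, -1.224, -0.288], TCP at [175.365, 651.799, 231.302] pointing down, gripper open.
Joint ranges: [-3.07, 3.07], [-1.43, 2.12], [-1.02, 1.25], [-3.03, 1.67], [-3.05, -0], [-3.03, 3.03]. Speed limits (rad/s): [2.39, 2.39, 3.01, 3.14, 3.14, 3.14].

## Interface

Orientations are given as a rotation vector (axis times angle).
In Python, from bench import bot, vision, finder gives the robot as it stands.
- The arm moves only by the shell command python3 -m handwheel 'ROWS' [FORCE]. ROWS is JSON, a list that holds one entry, the list of rows, each a list of 5 numbers: the shift along the tool's x, y, z in m, then the turn about the tool's z in rad, then the gripper command: -1 is shut, 1 is fully open, values between are in proportion. In form: [[[dx, dy, dz, turn, gripper], ...]]. A call has 1 to 10 rows; each row is the pose to reach, as a shift and turn from the pose commanded when the call began, along the tool's axes at that moment; what a row does not reach only later rows make up. A row lasts 1/10 s, in which the tool goes at most 50 mm and 8.59 degrees, less where a joint would pass 70% of its speed; a pose out of reach is approached as far as the arm can. A call with a gripper value outside its range is refused whole. The fingers move at their own pace and stop on an object; FORCE is the grip in N (left out, the last holds). Time passes only in rows, so rows that repeat a pose let the fingers close. It gives the time, the measured TCP pose, the force, the opening and the grip force at its end, in the units of the state.
- bot.sense(): the state, without advancing time (a new reading comes with each control period).
- vision.capture(name): name is "scene" or "side" or "wrist"; returns (picture, depth): 384x512x3 uint8, blue, green, red; 384x512 float32, mm along the optical axis (not along the pixel's ray), 0 where there is no reading.
- vision.camera_info(name): a dict with "camera_matrix" (3x3 intrinsics, pixels), "world_from_camera" (4x4, takes a point from camera to world coordinates); the wrist camera has in their place "T_tool_cam" (4x4, takes a point from camera to tool coordinates, whose origin is the TCP and whose axes are the flange's). Camera axes: x right, y up, looking along -z (the intrinsics and any distortion apply to the point x, -y, -z); pixel columns grow to the right and rows downward; lengths in mm; the calibration is good to about 2 mm. A picture is of the moment at which its call begins: read the wrist's pose just before it. camera_info takes no time and is no camera call.
- bot.finish_job(): hands the job in; it is judged then, once.
Trained networks look in the newest picture that a camera, given by its name, has taken for a name from the list of things; names that differ only in an ending like _2 or _b are one class to them, and where a whole thing is asked for, a point or a joint stands for the part that bears it (a point fixed in the world has none). Each returns a list of dicts, best first, with "confidence" (0 to 1); they miss things now and then, are a little off and sometimes report something else, mostly with a low value. They report only what shows in the picture. A call takes as long as a camera call.
- finder.spot_in(camera, target): "rect" ([left, top, right, bottom] in pixels, round what is visible of it).
The state is a dict: "t": time; "joint_pos": joint angles; "joint_velocities": joint speeds; "joint_torque": joint torques, N m; "tcp_pos": TCP position; "tool_rot": TCP orientation; "ft_force": force on the tool from outside, world axes, zero at the start; "ft_torque": the same for the moment, N m; "gripper_width": finger opening in mm; "gripper_force": force on a finger pad.
Only numpy, scipy, OpenCV 4.12 (cv2) and the standard library are available. Lean on these libraries where they do the work, as an engineer would, in place of code of your own. Each camera call takes 0.05 s, during which the arm holds its last target. There are 200 camera calls.

## Working session

There is one attempt and no reset: what is moved stays moved. The work goes in short steps, Python scripts to look and compute and a shell command to move; the robot and the scene stay as the last step left them, time stands still between calls to the robot, and variables do not carry over. Pictures are saved under pics/ and viewed, at most 14 in all, crops included, and the job is handed in when it is done.

```bash
mkdir -p pics; ls
cat > h.py <<'E'
import numpy as np, cv2
from scipy.spatial.transform import Rotation as R
from bench import bot, vision, finder
def cap(n):
    s=bot.sense(); p,d=vision.capture(n); i=vision.camera_info(n)
    K=np.array(i["camera_matrix"])
    if n=="wrist":
        T=np.eye(4);T[:3,:3]=R.from_rotvec(s["tool_rot"]).as_matrix();T[:3,3]=s["tcp_pos"];T=T@np.array(i["T_tool_cam"])
    else: T=np.array(i["world_from_camera"])
    return p,d,K,T
def cloud(d,K,T):
    v,u=np.mgrid[:d.shape[0],:d.shape[1]]
    P=np.stack([(u-K[0,2])/K[0,0]*d,-(v-K[1,2])/K[1,1]*d,-d,np.ones_like(d)],-1)
    W=(P@T.T)[...,:3]; W[d<=0]=np.nan
    return W
def st():
    s=bot.sense(); M=R.from_rotvec(s["tool_rot"]).as_matrix()
    print("t",s["t"],"tcp",np.round(s["tcp_pos"],1),"F",np.round(s["ft_force"],1),"w",round(s["gripper_width"],1)); print(M.round(3))
    return s,M
E
cat > a.py <<'E'
from h import *
st()
for n in("scene","side"):
    p,d,K,T=cap(n); cv2.imwrite(f"pics/{n}0.png",p); W=cloud(d,K,T); np.save(n+"W.npy",W)
    print(n,T.round(2).tolist(),vision.camera_info(n).keys())
    for t in("pack0_c","sash_grip","tray_grip","tumbler","mandarin","mouse","cabinet"):
        for r in finder.spot_in(n,t):
            a=np.array(r["rect"]); c=((a[:2]+a[2:])/2).astype(int)
            print(n,t,round(r["confidence"],2),a.round(),W[c[1],c[0]].round(1))
E
python3 a.py
```

```text
pics
t 0.0 tcp [175.2 651.4 230.4] F [ 1.4 -0.1 -0.3] w 85.2
[[ 0.966 -0.26  -0.   ]
 [-0.26  -0.966 -0.002]
 [ 0.     0.002 -1.   ]]
scene [[-0.78, 0.54, -0.32, 152.29], [-0.62, -0.66, 0.41, 507.55], [0.01, 0.52, 0.85, 1143.45], [0.0, 0.0, 0.0, 1.0]] dict_keys(['camera_matrix', 'world_from_camera'])
scene pack0_c 0.74 [181. 151. 237. 198.] [717.5  10.1  21.2]
scene pack0_c 0.7 [202. 262. 221. 284.] [452.6 293.6  55.4]
scene sash_grip 0.82 [161. 104. 242. 213.] [715.5  36.8 152.2]
scene tray_grip 0.87 [185. 150. 236. 196.] [719.6   2.6  17.2]
scene tumbler 0.6 [289.  85. 307. 118.] [ 639.4 -442.6   90.5]
scene mandarin 0.53 [114. 268. 136. 291.] [647.3 471.1  47.6]
scene mouse 0.77 [186. 327. 221. 367.] [333.1 464.1  38. ]
side [[0.87, 0.33, -0.35, 84.38], [-0.49, 0.62, -0.61, -780.39], [0.02, 0.71, 0.71, 986.14], [0.0, 0.0, 0.0, 1.0]] dict_keys(['camera_matrix', 'world_from_camera'])
side pack0_c 0.67 [143. 143. 173. 156.] [327.7 446.1  33.1]
side pack0_c 0.63 [194. 153. 206. 169.] [446.2 274.9  48.7]
side sash_grip 0.84 [248. 117. 328. 209.] [710.1  47.2 109.8]
side tray_grip 0.63 [264. 162. 316. 207.] [714.1  17.9  18.5]
side tumbler 0.87 [354. 265. 381. 306.] [ 626.1 -488.7  103.1]
side tumbler 0.26 [191. 153. 203. 171.] [437.8 274.5  52.3]
side mandarin 0.64 [142. 141. 175. 153.] [335.6 456.5  33.5]
side mouse 0.81 [144. 145. 174. 155.] [331.2 443.4  33.7]
side mouse 0.67 [263. 162. 315. 203.] [716.   28.   19.9]
side cabinet 0.58 [249.  60. 386. 229.] [767.9 -33.7 228.6]
```

```bash
python3 -c "
import cv2
a=cv2.imread('pics/scene0.png');b=cv2.imread('pics/side0.png')
cv2.imwrite('pics/s1.png',cv2.resize(a[60:384,60:492],(800,600),interpolation=cv2.INTER_CUBIC));cv2.imwrite('pics/s2.png',cv2.resize(b[40:340,100:500],(800,600),interpolation=cv2.INTER_CUBIC))"
```

```text
(no output)
```

View pics/s1.png

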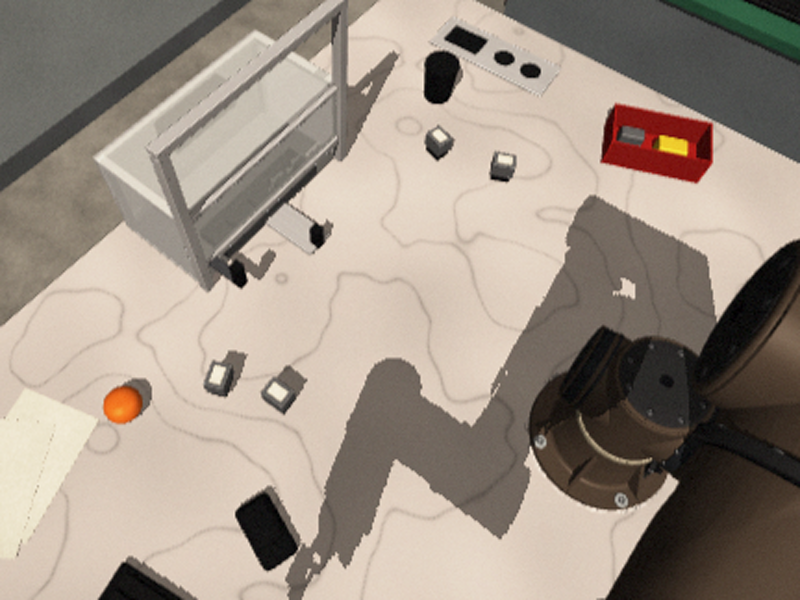

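View pics/s2.png

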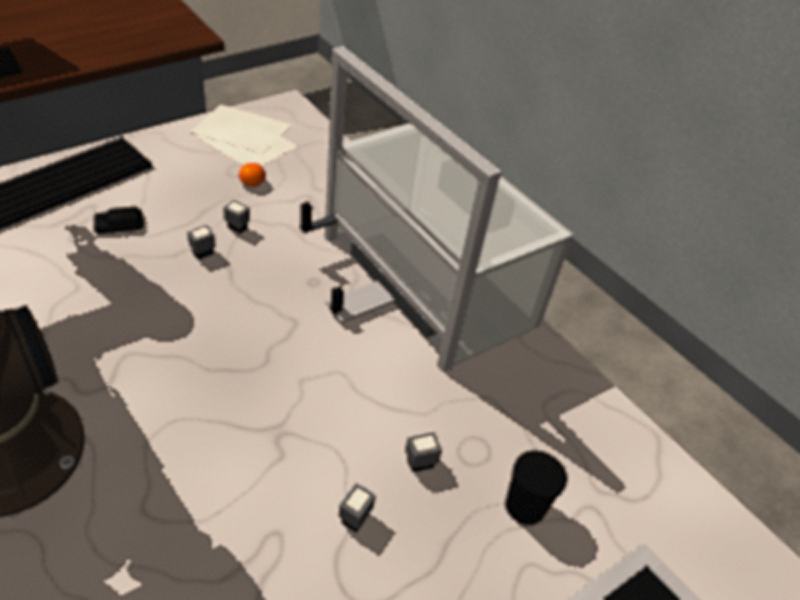

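The pictures show four packs, two on the left at scene pixels (179,264) and (210,272) and two on the right at (296,137) and (332,149). The sash post is at about (188,207) and the tray post at about (231,187). Next I'll get their metric positions from both clouds.

```bash
cat > b.py <<'E'
from h import *
for n in("scene","side"):
    W=np.load(n+"W.npy").reshape(-1,3); W=W[~np.isnan(W[:,0])]
    # crossbar
    C=W[(W[:,2]>412)&(W[:,2]<432)&(W[:,0]>500)]
    (cx,cy),(w,h),a=cv2.minAreaRect(C[:,:2].astype(np.float32)); print(n,"bar",len(C),cx,cy,w,h,a, C[:,:2].min(0),C[:,:2].max(0))
    q=cv2.boxPoints(((cx,cy),(w,h),a)); print(q.round(0).tolist())
    L=cv2.fitLine(C[:,:2].astype(np.float32),cv2.DIST_HUBER,0,.01,.01).ravel(); print("line ang of normal",np.degrees(np.arctan2(L[1],L[0]))%180-90,L[2:])
    S=W[(W[:,2]>46)&(W[:,2]<63)&(W[:,0]>250)&(W[:,0]<800)&(abs(W[:,1])<600)]
    g=np.zeros((400,600),np.uint8)
    ix=((S[:,0]-200)/2).astype(int);iy=((S[:,1]+600)/2).astype(int); g[ix,iy]=1
    g=cv2.dilate(g,np.ones((5,5)))
    k,l,_,_=cv2.connectedComponentsWithStats(g)
    for i in range(1,k):
        m=l[ix,iy]==i
        if m.sum()>15: print(i,m.sum(),S[m].mean(0).round(0),np.round(cv2.minAreaRect(S[m,:2].astype(np.float32))[0],0),np.round(cv2.minAreaRect(S[m,:2].astype(np.float32))[1],0),round(cv2.minAreaRect(S[m,:2].astype(np.float32))[2]))
E
python3 b.py
```

```text
scene bar 1144 716.1323852539062 11.324447631835938 25.394325256347656 420.10394287109375 0.16533812880516052 [ 703.14934879 -198.71687333] [728.69023605 221.36404893]
[[703.0, 221.0], [704.0, -199.0], [729.0, -199.0], [728.0, 221.0]]
line ang of normal -0.08345795 [712.83185   31.104683]
2 39 [ 275. -552.   54.] [ 285. -561.] [23. 76.] 42
3 114 [ 421. -359.   56.] [ 422. -360.] [45. 40.] 25
4 184 [459. 293.  57.] [460. 292.] [47. 37.] 4
5 182 [556. 335.  57.] [557. 334.] [36. 46.] 24
6 108 [ 562. -327.   56.] [ 564. -329.] [39. 49.] 72
7 17 [607.  15.  55.] [606.  15.] [25. 13.] 57
8 41 [ 647. -446.   54.] [ 646. -452.] [66. 27.] 33
9 79 [658. 466.  48.] [658. 466.] [34. 40.] 20
10 16 [ 709. -184.   53.] [ 709. -186.] [22. 10.] 66
11 40 [740. 214.  55.] [751. 217.] [95. 19.] 8
side bar 994 1306.4127197265625 89.87213134765625 1273.794921875 417.89715576171875 7.588531494140625 [ 699.77999555 -200.15362798] [1917.99112496  380.38273915]
[[647.0, 213.0], [703.0, -201.0], [1965.0, -33.0], [1910.0, 381.0]]
line ang of normal -77.06168 [1101.2014     55.256535]
1 46 [ 271. -549.   54.] [ 272. -550.] [17. 43.] 50
2 209 [ 418. -365.   57.] [ 419. -363.] [49. 36.] 27
3 95 [456. 288.  56.] [457. 293.] [45. 39.] 6
4 83 [554. 330.  56.] [557. 334.] [41. 50.] 28
5 183 [ 557. -333.   57.] [ 560. -330.] [39. 47.] 77
6 23 [605.   7.  55.] [605.   8.] [13. 25.] 39
7 66 [ 630. -481.   55.] [ 634. -479.] [27. 65.] 26
9 27 [657. 462.  49.] [655. 462.] [35. 31.] 71
10 71 [ 743. -193.   55.] [ 750. -196.] [21. 97.] 81
```

```bash
cat > c.py <<'E'
from h import *
for n in("scene","side"):
    W=np.load(n+"W.npy").reshape(-1,3); W=W[~np.isnan(W[:,0])]
    for nm,lo,hi in(("sashpost",(610,80,20),(665,230,180)),("traypost",(580,-30,30),(630,50,90)),("strap",(620,-40,12),(690,70,40)),("sashrail",(690,-150,180),(735,170,260))):
        S=W[np.all((W>lo)&(W<hi),1)]
        if len(S): print(n,nm,len(S),np.percentile(S,[2,50,98],axis=0).round(0).tolist())
E
python3 c.py
```

```text
scene sashpost 111 [[631.0, 178.0, 75.0], [636.0, 190.0, 116.0], [663.0, 196.0, 139.0]]
scene traypost 67 [[601.0, 2.0, 32.0], [607.0, 16.0, 59.0], [620.0, 22.0, 71.0]]
scene strap 228 [[621.0, -17.0, 14.0], [659.0, 17.0, 19.0], [688.0, 41.0, 24.0]]
scene sashrail 984 [[711.0, -142.0, 181.0], [715.0, 25.0, 219.0], [734.0, 165.0, 229.0]]
side sashpost 103 [[628.0, 173.0, 74.0], [638.0, 179.0, 103.0], [662.0, 192.0, 138.0]]
side traypost 71 [[598.0, -2.0, 33.0], [605.0, 5.0, 56.0], [618.0, 21.0, 72.0]]
side strap 195 [[623.0, -20.0, 14.0], [658.0, 4.0, 20.0], [687.0, 38.0, 24.0]]
side sashrail 901 [[708.0, -145.0, 182.0], [712.0, -8.0, 217.0], [734.0, 161.0, 229.0]]
```

```bash
python3 -m handwheel '[[[0.285,0.165,0.015,-0.26,1],[0.285,0.165,0.015,-0.26,1],[0.285,0.165,0.015,-0.26,1],[0.285,0.165,0.015,-0.26,1],[0.285,0.165,0.015,-0.26,1],[0.285,0.165,0.015,-0.26,1],[0.285,0.165,0.015,-0.26,1],[0.285,0.165,0.015,-0.26,1]]]' 60; python3 -c "
from h import *
s,M=st(); print((M.T@(np.array([600,185,200])-s['tcp_pos'])).round(1))"
```

```text
t: 1.6
tcp_pos: [409.8, 415.6, 216.4]
tool_rot: [3.141, -0.01, 0.0]
ft_force: [0.9, -0.5, -0.7]
gripper_width: 85.5
gripper_force: 0.0
t 1.6 tcp [409.8 415.6 216.4] F [ 0.9 -0.5 -0.7] w 85.5
[[ 1.    -0.007  0.   ]
 [-0.007 -1.    -0.   ]
 [ 0.     0.    -1.   ]]
[191.7 229.3  16.5]
```

```bash
python3 -m handwheel '[[[0.19,0.229,0.016,0,1],[0.19,0.229,0.016,0,1],[0.19,0.229,0.016,0,1],[0.19,0.229,0.016,0,1],[0.19,0.229,0.016,0,1],[0.19,0.229,0.016,0,1],[0.19,0.229,0.016,0,1],[0.19,0.229,0.016,0,1]]]'
cat > d.py <<'E'
from h import *
import sys
s,M=st(); p,d,K,T=cap("wrist"); cv2.imwrite(f"pics/{sys.argv[1]}.png",p); W=cloud(d,K,T); np.save("wristW.npy",W)
print(T.round(2).tolist(),np.nanmin(W[...,2]))
for t in sys.argv[2:]:
    for r in finder.spot_in("wrist",t):
        a=np.array(r["rect"]); c=((a[:2]+a[2:])/2).astype(int); print(t,round(r["confidence"],2),a.round(),W[c[1],c[0]].round(1))
E
python3 d.py w1 sash_grip tray_grip
```

```text
t: 2.4
tcp_pos: [597.5, 188.2, 199.9]
tool_rot: [3.141, -0.008, -0.001]
ft_force: [-0.9, 0.1, -0.4]
gripper_width: 85.3
gripper_force: 0.0
t 2.4 tcp [597.5 188.2 199.9] F [-0.9  0.1 -0.4] w 85.3
[[ 1.    -0.005 -0.001]
 [-0.005 -1.    -0.   ]
 [-0.001  0.    -1.   ]]
[[-0.01, 0.95, 0.31, 677.08], [-1.0, -0.01, -0.0, 188.19], [0.0, -0.31, 0.95, 340.82], [0.0, 0.0, 0.0, 1.0]] -4.792481536387811
sash_grip 0.61 [225.   0. 512. 156.] [676.7  73.2  -1.4]
tray_grip 0.72 [398.  34. 482. 170.] [656.   11.2  17.8]
```

View pics/w1.png

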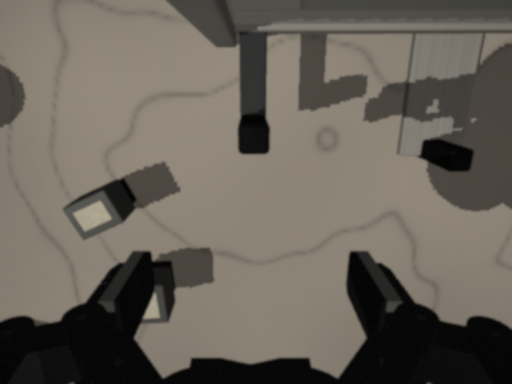

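The wrist image shows the sash post top at about (254,132) and the tray post at about (447,155). There are two packs, at (92,215) and (155,300). The camera body would foul the cabinet, so I may turn the tool half a turn.

Run:
```python
from h import *
W=np.load("wristW.npy")
def q(u0,v0,u1,v1,zl,zh):
    S=W[v0:v1,u0:u1].reshape(-1,3);S=S[(S[:,2]>zl)&(S[:,2]<zh)];print(len(S),np.percentile(S,[3,50,97],axis=0).round(1).tolist())
q(230,100,280,160,134,150); q(230,40,280,110,60,95); q(415,135,480,175,62,80); q(390,30,490,130,10,25)
print(bot.sense()["joint_pos"])
```

```text
4 [[638.0, 178.9, 134.2], [642.0, 181.5, 134.4], [643.3, 186.4, 134.7]]
1850 [[656.1, 176.7, 75.7], [680.1, 186.2, 77.1], [702.2, 195.4, 78.5]]
564 [[602.3, 3.0, 63.0], [612.0, 13.1, 66.0], [620.6, 21.3, 67.5]]
6472 [[632.1, -16.1, 14.2], [674.6, 12.9, 16.4], [712.5, 40.9, 17.8]]
[ 6.19713849e-01  2.99619203e-01 -1.45938775e-01 -1.10133078e-04
 -1.12495648e+00  9.49716776e-01]
```

```bash
python3 -m handwheel '[[[0,0,0,0.15,0],[0,0,0,0.3,0],[0,0,0,0.45,0],[0,0,0,0.6,0],[0,0,0,0.75,0],[0,0,0,0.9,0],[0,0,0,1.05,0],[0,0,0,1.2,0],[0,0,0,1.35,0],[0,0,0,1.5,0]]]'; python3 -m handwheel '[[[0,0,0,0.15,0],[0,0,0,0.3,0],[0,0,0,0.45,0],[0,0,0,0.6,0],[0,0,0,0.75,0],[0,0,0,0.9,0],[0,0,0,1.05,0],[0,0,0,1.2,0],[0,0,0,1.35,0],[0,0,0,1.5,0]]]';python3 -m handwheel '[[[0,0,0,0.134,0],[0,0,0,0.134,0]]]'; python3 -c "
from h import *
s,M=st(); print((M.T@(np.array([640,186,90])-s['tcp_pos'])).round(1))"
```

```text
t: 3.55
tcp_pos: [596.3, 190.6, 200.8]
tool_rot: [-2.291, 2.148, -0.0]
ft_force: [0.2, 0.8, -0.2]
gripper_width: 42.9
gripper_force: 0.0
t: 4.55
tcp_pos: [596.3, 190.6, 200.8]
tool_rot: [-0.212, 3.134, 0.001]
ft_force: [-0.1, -0.6, 0.3]
gripper_width: 42.7
gripper_force: 0.0
t: 4.75
tcp_pos: [596.4, 190.4, 200.7]
tool_rot: [-0.008, 3.141, 0.001]
ft_force: [0.9, 0.6, -1.1]
gripper_width: 42.7
gripper_force: 0.0
t 4.75 tcp [596.4 190.4 200.7] F [ 0.9  0.6 -1.1] w 42.7
[[-1.    -0.005  0.001]
 [-0.005  1.     0.   ]
 [-0.001  0.    -1.   ]]
[-43.5  -4.7 110.8]
```

```bash
python3 -m handwheel '[[[-0.0435,-0.0047,0,0,0.3],[-0.0435,-0.0047,0.04,0,0.3],[-0.0435,-0.0047,0.08,0,0.3],[-0.0435,-0.0047,0.111,0,0.3],[-0.0435,-0.0047,0.111,0,0.3],[-0.0435,-0.0047,0.111,0,-1],[-0.0435,-0.0047,0.111,0,-1],[-0.0435,-0.0047,0.111,0,-1],[-0.0435,-0.0047,0.111,0,-1],[-0.0435,-0.0047,0.111,0,-1]]]' 80
```

```text
t: 5.75
tcp_pos: [641.8, 185.7, 91.2]
tool_rot: [-0.009, 3.138, 0.004]
ft_force: [0.0, 5.2, 3.6]
gripper_width: 19.0
gripper_force: 78.1
```

```bash
python3 -m handwheel '[[[0,0,-0.02,0,-1],[0,0,-0.04,0,-1],[0,0,-0.06,0,-1],[0,0,-0.08,0,-1],[0,0,-0.1,0,-1],[0,0,-0.12,0,-1],[0,0,-0.14,0,-1],[0,0,-0.15,0,-1],[0,0,-0.15,0,-1]]]'
```

```text
t: 6.65
tcp_pos: [641.5, 185.7, 233.8]
tool_rot: [0.005, -3.14, -0.003]
ft_force: [16.8, 6.1, -30.0]
gripper_width: 18.4
gripper_force: 91.9
```

```bash
python3 -m handwheel '[[[0,0,-0.004,0,-1],[0,0,-0.008,0,-1],[0,0,-0.008,0,-1]]]'
```

```text
t: 6.95
tcp_pos: [640.3, 185.6, 234.9]
tool_rot: [0.003, -3.132, -0.0]
ft_force: [28.8, 5.9, -59.7]
gripper_width: 18.8
gripper_force: 87.8
```

```bash
python3 -m handwheel '[[[0,0,0.009,0,-1],[0,0,0.009,0,0.2],[0,0,0.009,0,0.2],[0,0,0.009,0,0.2],[0.04,0,0.009,0,0.2],[0.08,0,0.009,0,0.2],[0.08,-0.04,0.03,0,0.2],[0.08,-0.08,0.05,0,0.2],[0.08,-0.12,0.07,0,0.2],[0.08,-0.165,0.09,0,0.2]]]' ; python3 -c "
from h import *
s,M=st(); print((M.T@(np.array([611,12,26])-s['tcp_pos'])).round(1))
p,d,K,T=cap('scene'); W=cloud(d,K,T).reshape(-1,3);np.save('sceneW.npy',cloud(d,K,T))
cv2.imwrite('pics/s3.png',p)
S=W[np.all((W>(690,-100,150))&(W<(735,100,415)),1)];print(np.histogram(S[:,2],bins=range(150,420,10)))"
```

```text
t: 7.95
tcp_pos: [561.4, 18.0, 158.2]
tool_rot: [-0.01, 3.139, 0.001]
ft_force: [1.2, -0.7, -0.4]
gripper_width: 51.1
gripper_force: 0.0
t 7.95 tcp [561.4  18.  158.2] F [ 1.2 -0.7 -0.4] w 51.1
[[-1.    -0.006  0.003]
 [-0.006  1.     0.001]
 [-0.003  0.001 -1.   ]]
[-49.2  -6.4 132.3]
(array([  0,   0,   0,   0,   0,   0,   0,   0,   0,   3,  10,  16,  23,
        32,  36,  41,  45,  56,  69,  78,  55, 184,   0,   0,   1,  82]), array([150, 160, 170, 180, 190, 200, 210, 220, 230, 240, 250, 260, 270,
       280, 290, 300, 310, 320, 330, 340, 350, 360, 370, 380, 390, 400,
       410]))
```

```bash
python3 -m handwheel '[[[-0.049,-0.0064,0.03,0,0.2],[-0.049,-0.0064,0.06,0,0.2],[-0.049,-0.0064,0.1,0,0.2],[-0.049,-0.0064,0.132,0,0.2],[-0.049,-0.0064,0.132,0,0.2],[-0.049,-0.0064,0.132,0,-1],[-0.049,-0.0064,0.132,0,-1],[-0.049,-0.0064,0.132,0,-1],[-0.049,-0.0064,0.132,0,-1]]]'; python3 -m handwheel '[[[0.02,0,0,0,-1],[0.04,0,0,0,-1],[0.06,0,0,0,-1],[0.08,0,0,0,-1],[0.1,0,0,0,-1],[0.12,0,0,0,-1],[0.14,0,0,0,-1],[0.155,0,0,0,-1],[0.162,0,0,0,-1],[0.162,0,0,0,-1]]]'
```

```text
t: 8.9
tcp_pos: [611.6, 10.9, 28.2]
tool_rot: [-0.007, 3.139, -0.002]
ft_force: [1.0, -13.2, 1.3]
gripper_width: 18.8
gripper_force: 78.9
t: 9.9
tcp_pos: [452.0, 11.4, 28.1]
tool_rot: [-0.01, 3.133, 0.001]
ft_force: [15.9, -20.9, -5.8]
gripper_width: 19.2
gripper_force: 84.5
```

```bash
python3 -m handwheel '[[[0.16,0,0,0,0.2],[0.16,0,0,0,0.2],[0.16,0,0,0,0.2],[0.16,0,-0.05,0,0.2]]]' 2>&1 | head -0
python3 - <<'E'
from h import *
s,M=st(); print((M.T@(np.array([560,11,230])-s['tcp_pos'])).round(1))
E
```

```text
t 10.3 tcp [288.7  13.   76.2] F [0.9 2.6 1.2] w 51.1
[[-1.    -0.004  0.001]
 [-0.004  1.     0.002]
 [-0.001  0.002 -1.   ]]
[-271.4   -2.9 -153.7]
```

I typed the x shift of the previous call by mistake, so the arm moved 160 mm too far back while releasing. The tray was already at its stop. I'll go up over the tray and check.

```bash
python3 -m handwheel '[[[0,-0.003,-0.05,0,0.2],[0,-0.003,-0.1,0,0.2],[0,-0.003,-0.154,0,0.2],[-0.05,-0.003,-0.154,0,0.2],[-0.1,-0.003,-0.154,0,0.2],[-0.15,-0.003,-0.154,0,0.2],[-0.2,-0.003,-0.154,0,0.2],[-0.25,-0.003,-0.154,0,0.2],[-0.271,-0.003,-0.154,0,0.2],[-0.271,-0.003,-0.154,0,0.2]]]'; python3 d.py w2 socket0 socket1 socket2 socket3 tray_grip pack0_c
```

```text
t: 11.3
tcp_pos: [562.1, 9.5, 230.4]
tool_rot: [-0.006, 3.14, 0.0]
ft_force: [-1.5, 0.3, 0.1]
gripper_width: 51.1
gripper_force: 0.0
t 11.3 tcp [562.1   9.5 230.4] F [-1.5  0.3  0.1] w 51.1
[[-1.    -0.004  0.002]
 [-0.004  1.     0.   ]
 [-0.002  0.    -1.   ]]
[[-0.0, -0.95, -0.31, 482.37], [1.0, -0.0, -0.0, 9.54], [-0.0, -0.31, 0.95, 371.27], [0.0, 0.0, 0.0, 1.0]] -5.411950900857448
socket0 0.73 [121.  23. 380. 227.] [529.4   9.4  15.2]
socket1 0.73 [121.  23. 380. 227.] [529.4   9.4  15.2]
socket2 0.73 [121.  23. 380. 227.] [529.4   9.4  15.2]
socket3 0.73 [121.  23. 380. 227.] [529.4   9.4  15.2]
tray_grip 0.66 [126.  28. 379. 222.] [529.   11.5  18.1]
```

View pics/w2.png

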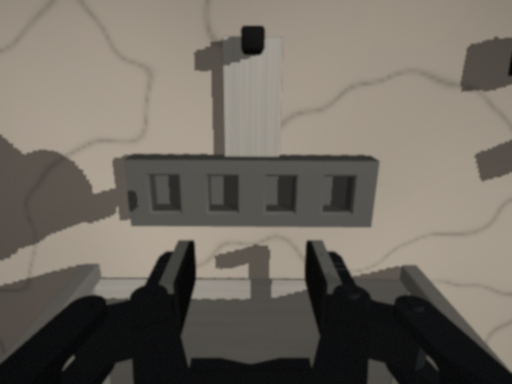

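```bash
cat > sock.py <<'E'
from h import *
p,d,K,T=cap("wrist"); W=cloud(d,K,T)
Z=W[160:215,130:370,2]; zd=np.nanmedian(Z[(Z>28)&(Z<40)]); print("deck z",zd)
v,u=np.mgrid[:384,:512]
D=np.stack([(u-K[0,2])/K[0,0],-(v-K[1,2])/K[1,1],-np.ones_like(u)],-1)@T[:3,:3].T
P=T[:3,3]+D*((34-T[2,3])/D[...,2])[...,None]
deck=abs(W[...,2]-zd)<2.5
n,l,s,c=cv2.connectedComponentsWithStats(deck.astype(np.uint8)); i=1+s[1:,4].argmax(); m=l==i
print("deck px",s[i]); r=cv2.minAreaRect(P[m][:,:2].astype(np.float32)); print("deck rect",r)
f=cv2.morphologyEx(m.astype(np.uint8),cv2.MORPH_OPEN,np.ones((3,3)))
cn,h=cv2.findContours(f,cv2.RETR_CCOMP,cv2.CHAIN_APPROX_NONE)
for k,q in enumerate(cn):
    if h[0][k][3]>=0 and cv2.contourArea(q)>200:
        q=q[:,0]; X=P[q[:,1],q[:,0],:2].astype(np.float32); print("hole",np.round(cv2.minAreaRect(X)[0],1),X.min(0).round(1),X.max(0).round(1))
E
python3 sock.py
```

```text
deck z 32.06154519370841
deck px [  123   161   255    69 12415]
deck rect ((598.8904418945312, 10.259323120117188), (263.56866455078125, 75.4902572631836), 89.8624496459961)
hole [599.  101.7] [576.9  84.1] [620. 120.]
hole [598.8  42.1] [577.3  23.8] [620.3  60.2]
hole [599.7 -20.9] [577.5 -38.2] [621.8  -3.6]
hole [598.3 -80.9] [576.8 -98.5] [619.8 -63.1]
```

Image w2: the tray is out, with sockets at about (165,192), (223,192), (281,192) and (338,192). The tray post is at (253,38). The socket row is x≈599, y≈-82.5, -20.5, 41.5, 103.5. Now pack A.

```bash
cat > pk.py <<'E'
from h import *
import sys
x0,y0=map(float,sys.argv[1:3])
s,M=st(); p,d,K,T=cap("wrist"); cv2.imwrite("pics/last.png",p); W=cloud(d,K,T).reshape(-1,3)
S=W[(W[:,2]>49)&(W[:,2]<64)]; S=S[np.hypot(S[:,0]-x0,S[:,1]-y0)<120]
S=S[S[:,2]>np.median(S[:,2])-3]
g=np.zeros((160,160),np.uint8); i=((S[:,:2]-[x0-160,y0-160])/2).astype(int); g[i[:,0],i[:,1]]=1
n,l=cv2.connectedComponents(cv2.dilate(g,np.ones((3,3))))
yaw=np.degrees(np.arctan2(M[1,0],M[0,0]))
for k in range(1,n):
    Q=S[l[i[:,0],i[:,1]]==k]
    if len(Q)<60: continue
    (cx,cy),(w,h),a=cv2.minAreaRect(Q[:,:2].astype(np.float32)); a=a if w>h else a+90
    a=(a+90)%180-90
    print("pack",round(cx,1),round(cy,1),"z",np.median(Q[:,2]).round(1),"size",round(max(w,h)),round(min(w,h)),"long axis",round(a,1))
    sh=(M.T@(np.array([cx,cy,27])-s["tcp_pos"])/1000).round(4)
    tn=lambda t:round(np.radians(-((t-yaw+90)%180-90)),3)
    print("  shift",sh,"turn shortgrip",tn(a),"longgrip",tn(a-90))
E
python3 -m handwheel '[[[0.046,0,0,0,1],[0.092,0.05,0,0,1],[0.092,0.1,0,0,1],[0.092,0.15,0,0,1],[0.092,0.2,0,0,1],[0.092,0.25,0,0,1],[0.092,0.282,0,0,1],[0.092,0.282,0,0,1],[0.092,0.282,0,0,1]]]'; python3 pk.py 460 292
```

```text
t: 12.6
tcp_pos: [465.4, 292.0, 229.1]
tool_rot: [0.011, -3.141, 0.001]
ft_force: [-0.7, -0.5, -0.8]
gripper_width: 85.2
gripper_force: 0.0
t 12.6 tcp [465.4 292.  229.1] F [-0.7 -0.5 -0.8] w 85.2
[[-1.    -0.007 -0.   ]
 [-0.007  1.    -0.   ]
 [ 0.    -0.    -1.   ]]
pack 458.7 291.9 z 54.5 size 46 36 long axis 3.0
  shift [0.0066 0.     0.2021] turn shortgrip -0.046 longgrip 1.525
pack 555.2 332.3 z 54.3 size 46 33 long axis -65.5
  shift [-0.0902  0.0397  0.2021] turn shortgrip 1.151 longgrip -0.42
```

```bash
python3 -m handwheel '[[[0.007,0,0.05,-0.046,0.5],[0.007,0,0.1,-0.046,0.5],[0.007,0,0.15,-0.046,0.5],[0.007,0,0.18,-0.046,0.5],[0.007,0,0.207,-0.046,0.5],[0.007,0,0.207,-0.046,0.5],[0.007,0,0.207,-0.046,-1],[0.007,0,0.207,-0.046,-1],[0.007,0,0.207,-0.046,-1],[0.007,0,0.207,-0.046,-1]]]' 30; python3 -m handwheel '[[[0,0,0,0,-0.1],[0,0,0,0,0.4],[0,0,0,0,0.4],[0,0,-0.025,0,0.4],[0,0,-0.05,-0.1,0.4],[0,0,-0.05,-0.25,0.4],[0,0,-0.05,-0.4,0.4],[0,0,-0.05,-0.55,0.4],[0,0,-0.05,-0.7,0.4],[0,0,-0.05,-0.85,0.4]]]'; python3 -m handwheel '[[[0,0,0,-0.15,0.5],[0,0,0,-0.3,0.5],[0,0,0,-0.45,0.5],[0,0,0,-0.6,0.5],[0,0,0,-0.721,0.5],[0,0,0.025,-0.721,0.5],[0,0,0.05,-0.721,0.5],[0,0,0.05,-0.721,0.5],[0,0,0.05,-0.721,-1],[0,0,0.05,-0.721,-1]]]'; python3 -m handwheel '[[[0,0,0,0,-1],[0,0,0,0,-1],[0,0,0,0,-1]]]' 60;  python3 -c "
from h import *
st()"
```

```text
t: 13.65
tcp_pos: [460.0, 291.9, 24.3]
tool_rot: [-0.08, 3.138, 0.003]
ft_force: [0.1, -1.2, 8.5]
gripper_width: 35.3
gripper_force: 32.0
t: 14.65
tcp_pos: [459.0, 291.1, 72.2]
tool_rot: [1.376, -2.824, 0.0]
ft_force: [0.3, -0.7, -0.7]
gripper_width: 59.6
gripper_force: 0.0
t: 15.65
tcp_pos: [459.6, 291.7, 23.4]
tool_rot: [-2.277, 2.163, -0.0]
ft_force: [-0.2, -0.0, -0.8]
gripper_width: 45.5
gripper_force: 31.0
t: 15.95
tcp_pos: [459.4, 291.5, 23.1]
tool_rot: [-2.277, 2.163, 0.0]
ft_force: [-1.0, 0.4, 5.0]
gripper_width: 45.2
gripper_force: 67.0
t 15.95 tcp [459.4 291.5  23.1] F [-1.   0.4  5. ] w 45.2
[[ 0.051 -0.999  0.001]
 [-0.999 -0.051  0.001]
 [-0.001 -0.001 -1.   ]]
```

```bash
cat > pl.py <<'E'
from h import *
import sys
s,M=st(); g=np.array([float(a) for a in sys.argv[1:4]]); yaw=np.arctan2(M[1,0],M[0,0])
print("shift",(M.T@(g-s["tcp_pos"])/1000).round(4),"turn",round(-((-np.pi/2-yaw+np.pi)%(2*np.pi)-np.pi),3),"grip",s["gripper_force"],s["joint_pos"].round(2) if hasattr(s["joint_pos"],'round') else s["joint_pos"])
E
python3 -m handwheel '[[[0,0,-0.04,0,-1],[0,0,-0.08,0,-1],[0.04,-0.026,-0.087,0.051,-1],[0.08,-0.052,-0.087,0.051,-1],[0.12,-0.078,-0.087,0.051,-1],[0.16,-0.104,-0.087,0.051,-1],[0.195,-0.13,-0.087,0.051,-1],[0.195,-0.13,-0.087,0.051,-1],[0.195,-0.13,-0.087,0.051,-1]]]'; python3 pl.py 599 103.5 36
```

```text
t: 16.85
tcp_pos: [599.0, 101.8, 108.9]
tool_rot: [2.218, -2.224, -0.001]
ft_force: [-0.3, 0.2, -1.3]
gripper_width: 45.1
gripper_force: 66.6
t 16.85 tcp [599.  101.8 108.9] F [-0.3  0.2 -1.3] w 45.1
[[-0.003 -1.    -0.001]
 [-1.     0.003 -0.   ]
 [ 0.     0.001 -1.   ]]
shift [-0.0018 -0.0001  0.0729] turn -0.003 grip 66.57660841941833 [ 0.49  0.35 -0.3  -0.   -0.92 -0.49]
```

```bash
python3 -m handwheel '[[[-0.0018,0,0.025,-0.003,-1],[-0.0018,0,0.045,-0.003,-1],[-0.0018,0,0.05,-0.003,-1],[-0.0018,0,0.055,-0.003,-1],[-0.0018,0,0.059,-0.003,-1],[-0.0018,0,0.062,-0.003,-1]]]'
```

```text
t: 17.45
tcp_pos: [605.0, 105.7, 56.5]
tool_rot: [-2.225, 2.205, -0.014]
ft_force: [-5.4, -12.0, 64.6]
gripper_width: 45.1
gripper_force: 74.6
```

```bash
python3 -m handwheel '[[[0,0,-0.02,0,-1],[0,0,-0.045,0,-1],[0,0,-0.045,0,-1],[0,0,-0.045,0,-1]]]'; python3 d.py w3 socket0; python3 -c "
import cv2
a=cv2.imread('pics/w3.png');print(a.shape)"; python3 pl.py 599 103.5 36
```

```text
t: 17.85
tcp_pos: [599.1, 105.8, 93.7]
tool_rot: [-2.224, 2.215, -0.001]
ft_force: [0.3, -0.4, -1.1]
gripper_width: 45.2
gripper_force: 66.6
t 17.85 tcp [599.1 105.8  93.7] F [ 0.3 -0.4 -1.1] w 45.2
[[ 0.004 -1.     0.002]
 [-1.    -0.004  0.001]
 [-0.001 -0.002 -1.   ]]
[[-1.0, 0.0, -0.0, 599.13], [-0.0, -0.95, -0.31, 26.5], [-0.0, -0.31, 0.95, 234.6], [0.0, 0.0, 0.0, 1.0]] -4.716359230403924
socket0 0.85 [164.   0. 512. 251.] [537.8  57.1  -2.4]
(384, 512, 3)
t 17.95 tcp [598.3 105.2  92. ] F [-0.1  0.2 -1. ] w 45.5
[[ 0.004 -1.    -0.001]
 [-1.    -0.004 -0.   ]
 [ 0.     0.001 -1.   ]]
shift [ 0.0017 -0.0008  0.056 ] turn 0.004 grip 66.58805966377258 [ 0.5   0.37 -0.32 -0.   -0.88 -0.49]
```

View pics/w3.png

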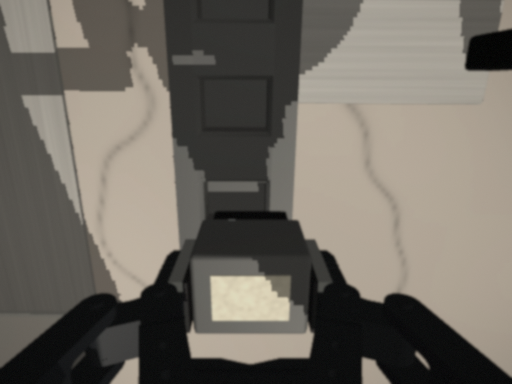

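Image w3 shows hole mouths at about (237,10) and (236,103), and a third at (237,195) partly hidden by the held pack at (250,275). The holes sit to the +x side of the pack, so I'll quantify that.

```bash
python3 sock.py
```

```text
deck z 32.16125320187186
deck px [  160     0   141   250 21060]
deck rect ((609.2557983398438, 59.7772331237793), (147.13958740234375, 74.37005615234375), 89.85249328613281)
hole [608.5  41.9] [586.5  25. ] [630.7  58.9]
```

Run:
```python
from h import *
p,d,K,T=cap("wrist"); print(K.round(1).tolist())
def at(u,v,z):
    D=T[:3,:3]@np.array([(u-K[0,2])/K[0,0],-(v-K[1,2])/K[1,1],-1]); return (T[:3,3]+D*(z-T[2,3])/D[2]).round(1)
for q in [(201,76),(273,76),(201,131),(273,131),(205,181),(270,181),(172,150),(298,100),(468,50)]: print(q,at(*q,34))
W=cloud(d,K,T)
for r in [(195,222,310,262),(212,280,290,320)]: 
    S=W[r[1]:r[3],r[0]:r[2]].reshape(-1,3); print(np.nanpercentile(S,[3,50,97],axis=0).round(1).tolist())
```

```text
[[335.7, 0.0, 249.9], [0.0, 335.7, 188.0], [0.0, 0.0, 1.0]]
(201, 76) [625.8  24.3  34. ]
(273, 76) [585.4  24.1  34. ]
(201, 131) [627.1  55.   34. ]
(273, 131) [584.6  54.9  34. ]
(205, 181) [625.9  85.8  34. ]
(270, 181) [585.7  85.7  34. ]
(172, 150) [644.9  66.5  34. ]
(298, 100) [570.7  37.2  34. ]
(468, 50) [478.5  10.2  34. ]
[[572.1, 87.1, 30.9], [597.4, 87.7, 111.5], [619.2, 124.4, 123.0]]
[[583.9, 97.9, 122.5], [598.2, 106.2, 123.5], [612.1, 114.9, 124.4]]
```

```bash
python3 -m handwheel '[[[0.0025,-0.0095,0,0.003,-1],[0.0025,-0.0095,0,0.003,-1],[0.0025,-0.0095,0.01,0.003,-1],[0.0025,-0.0095,0.02,0.003,-1],[0.0025,-0.0095,0.02,0.003,-1],[0.0025,-0.0095,0.02,0.003,-1]]]'; python3 sock.py;python3 pl.py 608 102.7 36
```

```text
t: 18.65
tcp_pos: [607.9, 102.1, 71.5]
tool_rot: [2.221, -2.22, -0.001]
ft_force: [-0.3, -0.2, -1.7]
gripper_width: 45.2
gripper_force: 66.5
deck z 32.195661212340184
deck px [  169     0   157   240 24277]
deck rect ((609.3082885742188, 49.91338348388672), (125.22709655761719, 74.3054428100586), 89.8531723022461)
hole [609.5  41.3] [588.   24.9] [631.   57.8]
t 18.7 tcp [608.3 102.3  72.1] F [-0.4  0.5 -0.9] w 45.1
[[ 0. -1. -0.]
 [-1. -0. -0.]
 [ 0.  0. -1.]]
shift [-0.0004  0.0003  0.0361] turn 0.0 grip 66.5245771408081 [ 0.48  0.41 -0.31  0.   -0.85 -0.48]
```

```bash
python3 -m handwheel '[[[-0.0008,-0.0008,0.005,0,-1],[-0.0008,-0.0008,0.01,0,-1],[-0.0008,-0.0008,0.014,0,-1],[-0.0008,-0.0008,0.017,0,-1],[-0.0008,-0.0008,0.019,0,-1],[-0.0008,-0.0008,0.019,0,-1]]]'
```

```text
t: 19.3
tcp_pos: [609.0, 103.1, 53.0]
tool_rot: [2.221, -2.221, -0.0]
ft_force: [0.2, -0.8, -1.4]
gripper_width: 44.9
gripper_force: 66.5
```

Free at z 53, so it is inside the hole. Continuing down.

```bash
python3 -m handwheel '[[[0,0,0.005,0,-1],[0,0,0.01,0,-1],[0,0,0.014,0,-1],[0,0,0.017,0,-1],[0,0,0.018,0,-1]]]'
```

```text
t: 19.8
tcp_pos: [610.0, 103.1, 37.0]
tool_rot: [-2.222, 2.22, -0.002]
ft_force: [-4.6, -0.7, 19.8]
gripper_width: 45.1
gripper_force: 69.0
```

```bash
python3 -m handwheel '[[[0,0,0,0,0.4],[0,0,0,0,0.4],[0,0,0,0,0.4],[0,0.0,-0.04,0,0.4],[0,0.0,-0.08,0,0.4],[0,0.03,-0.12,0,0.4],[0,0.07,-0.15,0,0.4],[-0.04,0.07,-0.17,0,1],[-0.08,0.065,-0.193,0,1],[-0.125,0.06,-0.193,0,1]]]'; python3 -m handwheel '[[[-0.045,0,0,0,1],[-0.09,0,0,0,1],[-0.09,0,0,0,1],[-0.09,0,0,0,1]]]' ; python3 pk.py 556 332
```

```text
t: 20.8
tcp_pos: [550.4, 229.8, 232.9]
tool_rot: [-2.216, 2.217, -0.003]
ft_force: [0.5, -0.7, 0.6]
gripper_width: 85.5
gripper_force: 0.0
t: 21.2
tcp_pos: [548.7, 319.1, 227.4]
tool_rot: [2.222, -2.218, -0.0]
ft_force: [-0.5, -1.6, -0.0]
gripper_width: 85.2
gripper_force: 0.0
t 21.2 tcp [548.7 319.1 227.4] F [-0.5 -1.6 -0. ] w 85.2
[[ 0.002 -1.    -0.001]
 [-1.    -0.002 -0.001]
 [ 0.001  0.001 -1.   ]]
pack 557.8 332.8 z 54.3 size 46 36 long axis -65.5
  shift [-0.0139 -0.0094  0.2004] turn shortgrip -0.426 longgrip 1.145
```

```bash
python3 -m handwheel '[[[-0.014,-0.0094,0.05,-0.15,0.5],[-0.014,-0.0094,0.1,-0.3,0.5],[-0.014,-0.0094,0.14,-0.426,0.5],[-0.014,-0.0094,0.18,-0.426,0.5],[-0.014,-0.0094,0.205,-0.426,0.5],[-0.014,-0.0094,0.205,-0.426,0.5],[-0.014,-0.0094,0.205,-0.426,-1],[-0.014,-0.0094,0.205,-0.426,-1],[-0.014,-0.0094,0.205,-0.426,-1],[-0.014,-0.0094,0.205,-0.426,-1]]]' 30; python3 -m handwheel '[[[0,0,0,0,-0.1],[0,0,0,0,0.4],[0,0,0,0,0.4],[0,0,-0.025,0,0.4],[0,0,-0.05,0.1,0.4],[0,0,-0.05,0.25,0.4],[0,0,-0.05,0.4,0.4],[0,0,-0.05,0.55,0.4],[0,0,-0.05,0.7,0.4],[0,0,-0.05,0.85,0.4]]]'; python3 -m handwheel '[[[0,0,0,0.15,0.5],[0,0,0,0.3,0.5],[0,0,0,0.45,0.5],[0,0,0,0.6,0.5],[0,0,0,0.721,0.5],[0,0,0.025,0.721,0.5],[0,0,0.05,0.721,0.5],[0,0,0.05,0.721,0.5],[0,0,0.05,0.721,-1],[0,0,0.05,0.721,-1]]]'; python3 -m handwheel '[[[0,0,0,0,-1],[0,0,0,0,-1],[0,0,0,0,-1]]]' 60;  python3 pl.py 609.3 41 110
```

```text
t: 22.25
tcp_pos: [559.7, 332.9, 25.6]
tool_rot: [-2.638, 1.699, -0.002]
ft_force: [-0.2, -2.2, 7.8]
gripper_width: 35.7
gripper_force: 31.2
t: 23.25
tcp_pos: [558.4, 332.1, 73.1]
tool_rot: [1.696, -2.644, -0.0]
ft_force: [0.0, 0.2, -0.0]
gripper_width: 59.7
gripper_force: 0.0
t: 24.25
tcp_pos: [559.2, 332.7, 24.6]
tool_rot: [-0.664, 3.069, 0.001]
ft_force: [0.0, 1.1, -1.1]
gripper_width: 45.5
gripper_force: 31.4
t: 24.55
tcp_pos: [558.8, 332.4, 24.2]
tool_rot: [-0.664, 3.07, 0.001]
ft_force: [-0.1, -0.2, 2.2]
gripper_width: 45.1
gripper_force: 67.1
t 24.55 tcp [558.8 332.4  24.2] F [-0.1 -0.2  2.2] w 45.1
[[-0.911 -0.413  0.001]
 [-0.413  0.911  0.001]
 [-0.001  0.    -1.   ]]
shift [ 0.0744 -0.2862 -0.086 ] turn -1.145 grip 67.05182075500488 [ 0.84  0.51 -0.28  0.   -0.79 -1.98]
```

```bash
python3 -m handwheel '[[[0,0,-0.04,0,-1],[0.02,-0.033,-0.08,-0.15,-1],[0.044,-0.074,-0.087,-0.3,-1],[0.066,-0.111,-0.087,-0.45,-1],[0.088,-0.149,-0.087,-0.6,-1],[0.086,-0.19,-0.087,-0.75,-1],[0.082,-0.23,-0.087,-0.9,-1],[0.078,-0.265,-0.087,-1.05,-1],[0.0744,-0.286,-0.087,-1.145,-1],[0.0744,-0.286,-0.087,-1.145,-1]]]'; python3 -m handwheel '[[[0,0,0,0,-1],[0,0,0.02,0,-1],[0,0,0.035,0,-1],[0,0,0.035,0,-1]]]'; python3 sock.py; python3 pl.py 609.3 41 38
```

```text
t: 25.55
tcp_pos: [609.9, 38.6, 110.2]
tool_rot: [2.221, -2.221, 0.0]
ft_force: [0.4, 0.1, -1.3]
gripper_width: 44.7
gripper_force: 66.7
t: 25.95
tcp_pos: [607.0, 41.5, 73.5]
tool_rot: [2.219, -2.22, -0.003]
ft_force: [-0.8, 0.1, -1.2]
gripper_width: 45.2
gripper_force: 66.8
deck z 32.1926625561391
deck px [  166     0   155   245 23980]
deck rect ((610.1950073242188, -8.811454772949219), (129.7983856201172, 74.32804870605469), 89.84773254394531)
hole [610.6 -20.4] [588.8 -37.2] [632.5  -3.6]
t 26.0 tcp [607.9  41.6  74.7] F [ 0.7  0.6 -1.2] w 45.2
[[ 0.    -1.    -0.002]
 [-1.    -0.    -0.001]
 [ 0.001  0.002 -1.   ]]
shift [ 0.0006 -0.0015  0.0367] turn 0.0 grip 66.77683711051941 [ 0.39  0.39 -0.33 -0.   -0.85 -0.39]
```

```bash
python3 -m handwheel '[[[0.0003,-0.0021,0.005,0,-1],[0.0003,-0.0021,0.01,0,-1],[0.0003,-0.0021,0.014,0,-1],[0.0003,-0.0021,0.018,0,-1],[0.0003,-0.0021,0.02,0,-1],[0.0003,-0.0021,0.02,0,-1]]]'
```

```text
t: 26.6
tcp_pos: [610.8, 40.5, 54.9]
tool_rot: [2.221, -2.221, -0.0]
ft_force: [0.3, 0.1, -1.4]
gripper_width: 44.9
gripper_force: 66.8
```

```bash
python3 -m handwheel '[[[0,0,0.005,0,-1],[0,0,0.01,0,-1],[0,0,0.014,0,-1],[0,0,0.017,0,-1],[0,0,0.018,0,-1]]]'
```

```text
t: 27.1
tcp_pos: [611.4, 40.6, 38.1]
tool_rot: [-2.222, 2.221, -0.001]
ft_force: [-5.6, 0.0, 14.7]
gripper_width: 45.3
gripper_force: 68.4
```

```bash
python3 -m handwheel '[[[0,0,0,0,0.4],[0,0,0,0,0.4],[0,0,0,0,0.4],[0,0.0,-0.04,0,0.4],[0,0.0,-0.08,0,0.4],[0,0.03,-0.12,0,0.4],[0.03,0.055,-0.15,0,0.4],[0.07,0.055,-0.17,0,1],[0.11,0.055,-0.19,0,1],[0.155,0.055,-0.19,0,1]]]'; python3 -m handwheel '[[[0.045,0,0,0,1],[0.09,0,0,0,1],[0.135,0,0,0,1],[0.18,0,0,0,1],[0.2,0,0,0,1],[0.2,0,0,0,1],[0.2,0,0,0,1]]]' ; python3 pk.py 563 -329
```

```text
t: 28.1
tcp_pos: [557.4, -115.4, 231.1]
tool_rot: [-2.22, 2.216, -0.007]
ft_force: [0.5, -0.3, 0.2]
gripper_width: 85.4
gripper_force: 0.0
t: 28.8
tcp_pos: [555.7, -314.7, 226.8]
tool_rot: [2.22, -2.223, -0.001]
ft_force: [0.1, -0.0, 0.2]
gripper_width: 85.4
gripper_force: 0.0
t 28.8 tcp [ 555.7 -314.7  226.8] F [ 0.1 -0.   0.2] w 85.4
[[-0.001 -1.    -0.001]
 [-1.     0.001  0.   ]
 [-0.     0.001 -1.   ]]
pack 561.6 -331.7 z 54.3 size 46 36 long axis -14.5
  shift [ 0.0171 -0.0061  0.1998] turn shortgrip -1.319 longgrip 0.252
```

```bash
python3 -m handwheel '[[[0.017,-0.006,0.03,-0.15,0.5],[0.017,-0.006,0.06,-0.3,0.5],[0.017,-0.006,0.09,-0.45,0.5],[0.017,-0.006,0.11,-0.6,0.5],[0.017,-0.006,0.12,-0.75,0.5],[0.017,-0.006,0.12,-0.9,0.5],[0.017,-0.006,0.12,-1.05,0.5],[0.017,-0.006,0.12,-1.2,0.5],[0.017,-0.006,0.12,-1.319,0.5],[0.017,-0.006,0.12,-1.319,0.5]]]' 30; python3 -m handwheel '[[[0,0,0.04,0,0.5],[0,0,0.07,0,0.5],[0,0,0.085,0,0.5],[0,0,0.085,0,0.5],[0,0,0.085,0,-1],[0,0,0.085,0,-1],[0,0,0.085,0,-1],[0,0,0.085,0,-1]]]';  python3 -m handwheel '[[[0,0,0,0,-0.1],[0,0,0,0,0.4],[0,0,0,0,0.4],[0,0,-0.025,0,0.4],[0,0,-0.05,0.1,0.4],[0,0,-0.05,0.25,0.4],[0,0,-0.05,0.4,0.4],[0,0,-0.05,0.55,0.4],[0,0,-0.05,0.7,0.4],[0,0,-0.05,0.85,0.4]]]'; python3 -m handwheel '[[[0,0,0,0.15,0.5],[0,0,0,0.3,0.5],[0,0,0,0.45,0.5],[0,0,0,0.6,0.5],[0,0,0,0.721,0.5],[0,0,0.025,0.721,0.5],[0,0,0.05,0.721,0.5],[0,0,0.05,0.721,0.5],[0,0,0.05,0.721,-1],[0,0,0.05,0.721,-1]]]'; python3 -m handwheel '[[[0,0,0,0,-1],[0,0,0,0,-1],[0,0,0,0,-1]]]' 60;  python3 pl.py 611 -83 110
```

```text
t: 29.85
tcp_pos: [562.5, -330.0, 107.7]
tool_rot: [-3.117, 0.389, -0.001]
ft_force: [-0.5, -0.3, -0.4]
gripper_width: 63.9
gripper_force: 0.0
t: 30.65
tcp_pos: [563.3, -331.7, 24.2]
tool_rot: [3.116, -0.394, 0.005]
ft_force: [0.8, 1.7, 7.3]
gripper_width: 35.6
gripper_force: 31.3
t: 31.65
tcp_pos: [561.8, -331.3, 72.1]
tool_rot: [2.671, -1.653, -0.001]
ft_force: [0.2, 0.2, 1.0]
gripper_width: 60.1
gripper_force: 0.0
t: 32.65
tcp_pos: [562.8, -331.7, 23.6]
tool_rot: [-1.925, 2.482, -0.002]
ft_force: [-0.5, -0.4, -0.4]
gripper_width: 45.6
gripper_force: 31.1
t: 32.95
tcp_pos: [562.4, -331.4, 23.1]
tool_rot: [-1.924, 2.482, -0.001]
ft_force: [-1.1, 1.2, 2.5]
gripper_width: 45.2
gripper_force: 66.9
t 32.95 tcp [ 562.4 -331.4   23.1] F [-1.1  1.2  2.5] w 45.2
[[-0.249 -0.968  0.001]
 [-0.968  0.249 -0.   ]
 [ 0.    -0.001 -1.   ]]
shift [-0.2527  0.0147 -0.0869] turn -0.252 grip 66.92077875137329 [-0.23  0.51 -0.27  0.   -0.79 -0.02]
```

```bash
python3 -m handwheel '[[[0,0,-0.04,0,-1],[-0.02,0.0,-0.08,-0.1,-1],[-0.065,0.006,-0.087,-0.2,-1],[-0.11,0.011,-0.087,-0.252,-1],[-0.155,0.015,-0.087,-0.252,-1],[-0.2,0.02,-0.087,-0.252,-1],[-0.245,0.024,-0.087,-0.252,-1],[-0.29,0.028,-0.087,-0.252,-1],[-0.3126,0.0302,-0.087,-0.252,-1],[-0.3126,0.0302,-0.087,-0.252,-1]]]'; python3 -m handwheel '[[[0,0,0,0,-1],[0,0,0.02,0,-1],[0,0,0.035,0,-1],[0,0,0.035,0,-1],[0,0,0.035,0,-1]]]'; python3 sock.py; python3 pl.py 611 -21 37
```

```text
t: 33.95
tcp_pos: [611.3, -18.0, 109.6]
tool_rot: [-2.225, 2.217, -0.0]
ft_force: [-0.4, -0.3, -1.5]
gripper_width: 45.3
gripper_force: 66.6
t: 34.45
tcp_pos: [610.6, -22.2, 74.5]
tool_rot: [2.22, -2.222, -0.0]
ft_force: [0.2, 0.7, -0.7]
gripper_width: 45.2
gripper_force: 66.6
deck z 32.19117226570839
deck px [  176    36   150   203 19920]
deck rect ((610.4866333007812, -66.28584289550781), (110.66510772705078, 74.29944610595703), 89.8435287475586)
hole [610.4 -83.1] [589.1 -99.8] [631.6 -66.5]
t 34.5 tcp [611.1 -21.9  75. ] F [-0.1 -0.2 -1.1] w 45.2
[[-0.001 -1.     0.001]
 [-1.     0.001 -0.   ]
 [ 0.    -0.001 -1.   ]]
shift [-0.0009  0.0001  0.038 ] turn -0.001 grip 66.59520149230957 [ 0.28  0.4  -0.32  0.   -0.85 -0.28]
```

```bash
python3 -m handwheel '[[[-0.001,0,0.006,0,-1],[-0.001,0,0.012,0,-1],[-0.001,0,0.017,0,-1],[-0.001,0,0.02,0,-1],[-0.001,0,0.022,0,-1],[-0.001,0,0.022,0,-1]]]'
```

```text
t: 35.1
tcp_pos: [610.6, -20.1, 51.9]
tool_rot: [2.221, -2.221, -0.0]
ft_force: [-0.1, -0.0, -1.2]
gripper_width: 45.2
gripper_force: 66.6
```

```bash
python3 -m handwheel '[[[0,0,0.005,0,-1],[0,0,0.01,0,-1],[0,0,0.013,0,-1],[0,0,0.016,0,-1],[0,0,0.0165,0,-1]]]'
```

```text
t: 35.6
tcp_pos: [611.5, -20.1, 37.0]
tool_rot: [-2.222, 2.22, -0.002]
ft_force: [-3.8, 0.9, 12.4]
gripper_width: 45.2
gripper_force: 68.1
```

```bash
python3 -m handwheel '[[[0,0,0,0,0.4],[0,0,0,0,0.4],[0,0,0,0,0.4],[0,0.0,-0.04,0,0.4],[0,0.0,-0.08,0,0.4],[0,0.03,-0.12,0,0.4],[0.03,0.05,-0.15,0,0.4],[0.065,0.075,-0.17,0,1],[0.1,0.1,-0.19,0,1],[0.14,0.12,-0.19,0,1]]]'; python3 -m handwheel '[[[0.04,0.02,0,0,1],[0.08,0.04,0,0,1],[0.12,0.055,0,0,1],[0.16,0.07,0,0,1],[0.185,0.07,0,0,1],[0.185,0.07,0,0,1],[0.185,0.07,0,0,1]]]' ; python3 pk.py 420 -361
```

```text
t: 36.6
tcp_pos: [490.9, -161.0, 229.0]
tool_rot: [-2.221, 2.217, -0.006]
ft_force: [0.6, -0.7, 0.3]
gripper_width: 85.2
gripper_force: 0.0
t: 37.3
tcp_pos: [420.2, -345.5, 225.3]
tool_rot: [2.219, -2.223, -0.001]
ft_force: [-0.2, 1.0, -0.2]
gripper_width: 85.7
gripper_force: 0.0
t 37.3 tcp [ 420.2 -345.5  225.3] F [-0.2  1.  -0.2] w 85.7
[[-0.002 -1.    -0.001]
 [-1.     0.002  0.   ]
 [-0.     0.001 -1.   ]]
pack 421.1 -363.4 z 54.3 size 46 36 long axis 25.4
  shift [ 0.018  -0.001   0.1983] turn shortgrip 1.125 longgrip -0.445
```

```bash
python3 -m handwheel '[[[0.018,-0.001,0.03,0.15,0.5],[0.018,-0.001,0.06,0.3,0.5],[0.018,-0.001,0.09,0.45,0.5],[0.018,-0.001,0.11,0.6,0.5],[0.018,-0.001,0.12,0.75,0.5],[0.018,-0.001,0.12,0.9,0.5],[0.018,-0.001,0.12,1.05,0.5],[0.018,-0.001,0.12,1.125,0.5],[0.018,-0.001,0.12,1.125,0.5]]]' 30; python3 -m handwheel '[[[0,0,0.04,0,0.5],[0,0,0.07,0,0.5],[0,0,0.083,0,0.5],[0,0,0.083,0,0.5],[0,0,0.083,0,-1],[0,0,0.083,0,-1],[0,0,0.083,0,-1],[0,0,0.083,0,-1]]]';  python3 -m handwheel '[[[0,0,0,0,-0.1],[0,0,0,0,0.4],[0,0,0,0,0.4],[0,0,-0.025,0,0.4],[0,0,-0.05,-0.1,0.4],[0,0,-0.05,-0.25,0.4],[0,0,-0.05,-0.4,0.4],[0,0,-0.05,-0.55,0.4],[0,0,-0.05,-0.7,0.4],[0,0,-0.05,-0.85,0.4]]]'; python3 -m handwheel '[[[0,0,0,-0.15,0.5],[0,0,0,-0.3,0.5],[0,0,0,-0.45,0.5],[0,0,0,-0.6,0.5],[0,0,0,-0.721,0.5],[0,0,0.025,-0.721,0.5],[0,0,0.05,-0.721,0.5],[0,0,0.05,-0.721,0.5],[0,0,0.05,-0.721,-1],[0,0,0.05,-0.721,-1]]]'; python3 -m handwheel '[[[0,0,0,0,-1],[0,0,0,0,-1],[0,0,0,0,-1]]]' 60;  python3 pl.py 611 -82.5 110
```

```text
t: 38.25
tcp_pos: [422.2, -362.1, 105.9]
tool_rot: [-0.695, 3.064, -0.0]
ft_force: [0.1, -0.5, -0.3]
gripper_width: 64.2
gripper_force: 0.0
t: 39.05
tcp_pos: [422.9, -363.6, 24.4]
tool_rot: [-0.695, 3.061, -0.003]
ft_force: [0.5, 1.8, 7.4]
gripper_width: 35.6
gripper_force: 31.1
t: 40.05
tcp_pos: [421.5, -363.1, 72.7]
tool_rot: [1.903, -2.499, -0.001]
ft_force: [0.4, -0.5, 0.7]
gripper_width: 59.7
gripper_force: 0.0
t: 41.05
tcp_pos: [422.5, -363.5, 23.9]
tool_rot: [2.658, -1.675, 0.002]
ft_force: [-0.0, -0.4, -0.8]
gripper_width: 45.5
gripper_force: 31.4
t: 41.35
tcp_pos: [422.1, -363.3, 23.6]
tool_rot: [-2.658, 1.675, -0.002]
ft_force: [-1.1, 1.3, 3.2]
gripper_width: 45.3
gripper_force: 67.1
t 41.35 tcp [ 422.1 -363.3   23.6] F [-1.1  1.3  3.2] w 45.3
[[ 0.431 -0.902  0.001]
 [-0.902 -0.431 -0.001]
 [ 0.001 -0.001 -1.   ]]
shift [-0.1717 -0.2916 -0.0864] turn 0.446 grip 67.09561586380005 [-0.36  0.39 -0.49  0.   -0.69  0.8 ]
```

```bash
python3 -m handwheel '[[[0,0,-0.04,0,-1],[-0.015,-0.02,-0.08,0.1,-1],[-0.037,-0.062,-0.087,0.2,-1],[-0.06,-0.102,-0.087,0.3,-1],[-0.083,-0.142,-0.087,0.4,-1],[-0.106,-0.18,-0.087,0.446,-1],[-0.13,-0.22,-0.087,0.446,-1],[-0.152,-0.258,-0.087,0.446,-1],[-0.1717,-0.2916,-0.087,0.446,-1],[-0.1717,-0.2916,-0.087,0.446,-1]]]'; python3 -m handwheel '[[[0,0,0,0,-1],[0,0,0.02,0,-1],[0,0,0.035,0,-1],[0,0,0.035,0,-1],[0,0,0.035,0,-1]]]'; python3 sock.py; python3 pl.py 611 -82.7 37
```

```text
t: 42.35
tcp_pos: [613.4, -78.7, 109.8]
tool_rot: [-2.225, 2.216, -0.002]
ft_force: [-0.8, -1.0, -0.4]
gripper_width: 45.2
gripper_force: 66.8
t: 42.85
tcp_pos: [610.3, -83.3, 75.1]
tool_rot: [2.22, -2.222, -0.0]
ft_force: [0.1, -0.9, -0.5]
gripper_width: 44.7
gripper_force: 66.8
deck z 32.205307617340594
deck px [ 181  154  134   85 7016]
deck rect ((611.40185546875, -97.4909896850586), (51.228515625, 74.29158782958984), 89.91344451904297)
t 42.9 tcp [610.9 -83.1  75.6] F [ 0.9  0.2 -1.5] w 45.1
[[-0.001 -1.     0.001]
 [-1.     0.001 -0.   ]
 [ 0.    -0.001 -1.   ]]
shift [-0.0004 -0.0001  0.0386] turn -0.001 grip 66.7812716960907 [ 0.18  0.4  -0.31  0.   -0.86 -0.18]
```

```bash
python3 -m handwheel '[[[0,0,0.006,0,-1],[0,0,0.012,0,-1],[0,0,0.017,0,-1],[0,0,0.02,0,-1],[0,0,0.022,0,-1],[0,0,0.022,0,-1]]]'
```

```text
t: 43.5
tcp_pos: [610.6, -82.4, 52.4]
tool_rot: [2.221, -2.221, -0.001]
ft_force: [0.1, 0.7, -1.5]
gripper_width: 45.5
gripper_force: 66.8
```

```bash
python3 -m handwheel '[[[0,0,0.005,0,-1],[0,0,0.01,0,-1],[0,0,0.013,0,-1],[0,0,0.0155,0,-1],[0,0,0.0165,0,-1]]]';  python3 -m handwheel '[[[0,0,0,0,0.4],[0,0,0,0,0.4],[0,0,0,0,0.4],[0,0.0,-0.04,0,0.4],[0,0.0,-0.08,0,0.4],[0,0.03,-0.12,0,0.2],[-0.03,0.07,-0.15,0,0.2],[-0.065,0.11,-0.17,0,0.2],[-0.094,0.145,-0.17,0,0.2],[-0.094,0.145,-0.17,0,0.2]]]'; python3 -m handwheel '[[[0,0,0,0,0.2],[0,0,0,0,0.2]]]'
python3 - <<'E'
from h import *
s,M=st(); p,d,K,T=cap("wrist"); W=cloud(d,K,T).reshape(-1,3)
S=W[np.all((W>(430,-30,58))&(W<(500,60,80)),1)]; print("post",len(S),np.percentile(S,[5,50,95],axis=0).round(1).tolist())
cv2.imwrite("pics/w5.png",p)
p,d,K,T=cap("scene"); W=cloud(d,K,T); cv2.imwrite("pics/s5.png",cv2.resize(p[90:300,130:410],(800,600),interpolation=cv2.INTER_CUBIC))
for y in(103,41,-21,-83):
    for n in("scene",):
        Q=W.reshape(-1,3); Q=Q[(abs(Q[:,0]-611)<30)&(abs(Q[:,1]-y)<25)&(Q[:,2]>55)&(Q[:,2]<95)]; Z=Q[Q[:,2]>np.percentile(Q[:,2],60)-3] if len(Q) else Q
        print(y,len(Q),np.median(Q,0).round(1) if len(Q) else None, np.percentile(Q[:,2],90).round(1) if len(Q) else None)
E
```

```text
t: 44.0
tcp_pos: [611.1, -82.4, 37.5]
tool_rot: [-2.222, 2.221, -0.001]
ft_force: [-4.8, 2.3, 16.5]
gripper_width: 44.8
gripper_force: 68.7
t: 45.0
tcp_pos: [463.1, 13.2, 207.7]
tool_rot: [-2.221, 2.217, -0.0]
ft_force: [0.3, 0.3, 1.0]
gripper_width: 51.2
gripper_force: 0.0
t: 45.2
tcp_pos: [466.1, 11.7, 206.5]
tool_rot: [-2.222, 2.22, -0.001]
ft_force: [0.5, 0.2, -0.2]
gripper_width: 51.0
gripper_force: 0.0
t 45.2 tcp [466.1  11.7 206.5] F [ 0.5  0.2 -0.2] w 51.0
[[ 0.001 -1.     0.001]
 [-1.    -0.001  0.   ]
 [-0.    -0.001 -1.   ]]
post 516 [[453.9, 0.9, 62.5], [462.6, 9.3, 65.8], [471.3, 18.5, 67.1]]
103 161 [610.3 107.   70.5] 73.8
41 63 [621.6  56.3  70.1] 72.8
-21 0 None None
-83 0 None None
```

View pics/s5.png

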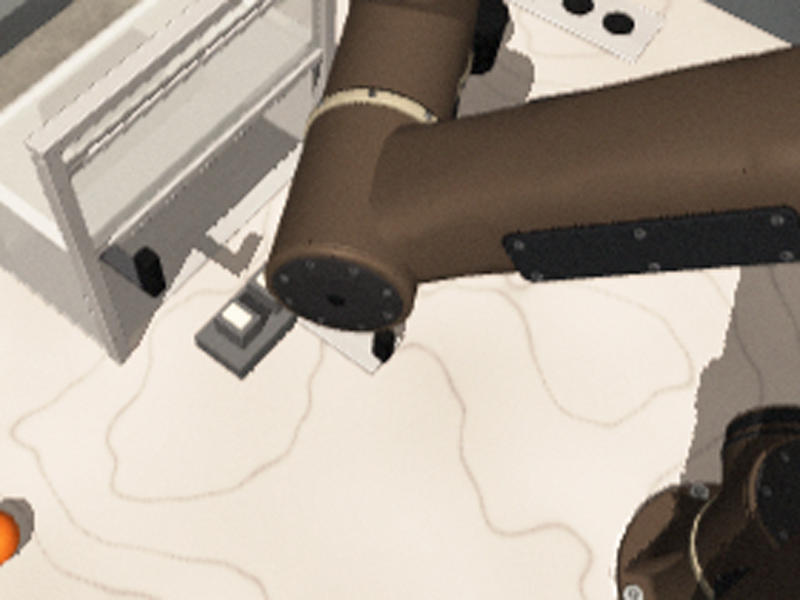

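The scene view shows socket3's pack seated at (238,318). The arm hides the others, so I'll check with the side camera.

Run:
```python
from h import *
p,d,K,T=cap("side"); W=cloud(d,K,T); cv2.imwrite("pics/s6.png",cv2.resize(p[100:250,190:390],(800,600),interpolation=cv2.INTER_CUBIC))
Q=W.reshape(-1,3)
for y in(103,41,-21,-83):
    S=Q[(abs(Q[:,0]-611)<30)&(abs(Q[:,1]-y)<25)&(Q[:,2]>62)&(Q[:,2]<110)]; print(y,len(S),np.percentile(S,[5,50,95],axis=0).round(1).tolist() if len(S) else "")
```

```text
103 101 [[587.4, 85.8, 64.5], [609.4, 100.1, 71.7], [630.8, 118.5, 75.4]]
41 108 [[589.1, 24.3, 63.2], [608.7, 38.0, 71.8], [631.0, 57.7, 75.2]]
-21 118 [[587.4, -37.9, 63.8], [606.3, -23.8, 71.4], [630.3, -4.8, 75.0]]
-83 125 [[587.1, -99.9, 63.7], [607.0, -86.8, 71.3], [629.9, -67.8, 74.9]]
```

View pics/s6.png

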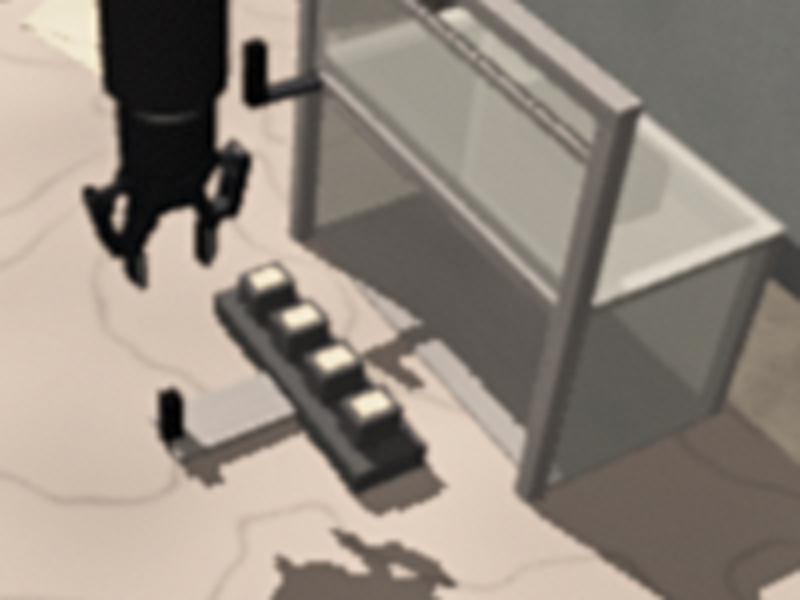

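All four packs stand seated in a row, from (268,278) to (370,408). The sash is up. Now grip the tray post and push it in.

```bash
python3 -m handwheel '[[[0.001,0.002,0.05,0,0.2],[0.001,0.002,0.1,0,0.2],[0.001,0.002,0.14,0,0.2],[0.001,0.002,0.17,0,0.2],[0.001,0.002,0.179,0,0.2],[0.001,0.002,0.179,0,0.2],[0.001,0.002,0.179,0,-1],[0.001,0.002,0.179,0,-1],[0.001,0.002,0.179,0,-1]]]' 80; python3 -m handwheel '[[[0,-0.015,0,0,-1],[0,-0.03,0,0,-1],[0,-0.045,0,0,-1],[0,-0.06,0,0,-1],[0,-0.075,0,0,-1],[0,-0.09,0,0,-1],[0,-0.105,0,0,-1],[0,-0.12,0,0,-1],[0,-0.135,0,0,-1],[0,-0.135,0,0,-1]]]'
```

```text
t: 46.25
tcp_pos: [464.3, 10.8, 28.8]
tool_rot: [-2.22, 2.22, -0.001]
ft_force: [-2.0, -0.3, 5.8]
gripper_width: 19.4
gripper_force: 78.3
t: 47.25
tcp_pos: [601.2, 10.5, 28.8]
tool_rot: [-2.22, 2.219, -0.004]
ft_force: [4.2, -4.9, 1.0]
gripper_width: 19.2
gripper_force: 79.5
```

```bash
python3 -m handwheel '[[[0,-0.005,0,0,-1],[0,-0.01,0,0,-1],[0,-0.014,0,0,-1],[0,-0.016,0,0,-1],[0,-0.016,0,0,-1]]]'
```

```text
t: 47.75
tcp_pos: [610.7, 10.4, 28.8]
tool_rot: [2.218, -2.22, -0.006]
ft_force: [-18.8, 2.6, 19.4]
gripper_width: 19.1
gripper_force: 81.9
```

```bash
python3 -m handwheel '[[[0,0.003,0,0,-1],[0,0.003,0,0,0.2],[0,0.003,0,0,0.2],[0,0.003,0,0,0.2],[0,0.003,-0.05,0,0.2],[0,0.003,-0.1,0,0.2],[-0.03,-0.01,-0.14,0,0.2],[-0.06,-0.02,-0.18,0,0.2],[-0.1,-0.027,-0.205,0,0.2],[-0.1,-0.027,-0.205,0,0.2]]]'; python3 -m handwheel '[[[0,0,0,0,0.2],[0,0,0,0,0.2]]]'; python3 d.py w7 sash_grip; python3 pl.py 641 186 233
python3 - <<'E'
from h import *
W=np.load("wristW.npy").reshape(-1,3)
S=W[np.all((W>(590,-10,58))&(W<(640,40,72)),1)]; print("post",len(S),np.percentile(S,[5,50,95],axis=0).round(1).tolist() if len(S) else "")
p,d,K,T=cap("side"); W=cloud(d,K,T).reshape(-1,3)
S=W[np.all((W>(590,-10,58))&(W<(640,40,72)),1)]; print("post side",len(S),np.percentile(S,[5,50,95],axis=0).round(1).tolist() if len(S) else "")
S=W[np.all((W>(610,160,200))&(W<(670,210,300)),1)]; print("sash post",len(S),np.percentile(S,[2,50,98],axis=0).round(1).tolist() if len(S) else "")
E
```

```text
t: 48.75
tcp_pos: [644.7, 115.0, 237.1]
tool_rot: [-2.22, 2.212, -0.005]
ft_force: [0.4, -0.2, -0.3]
gripper_width: 51.2
gripper_force: 0.0
t: 48.95
tcp_pos: [641.0, 110.1, 231.1]
tool_rot: [2.22, -2.22, -0.002]
ft_force: [0.1, 0.0, -0.8]
gripper_width: 51.1
gripper_force: 0.0
t 48.95 tcp [641.  110.1 231.1] F [ 0.1  0.  -0.8] w 51.1
[[-0.    -1.    -0.002]
 [-1.     0.    -0.001]
 [ 0.001  0.002 -1.   ]]
[[-1.0, -0.0, 0.0, 641.31], [0.0, -0.95, -0.31, 31.09], [0.0, -0.31, 0.95, 372.13], [0.0, 0.0, 0.0, 1.0]] -5.375828615858666
sash_grip 0.65 [105.   0. 300. 191.] [692.   47.2  -2.2]
sash_grip 0.56 [  2.   0. 271. 383.] [772.3 154.    3.4]
t 49.05 tcp [641.1 109.6 231.1] F [-0.   0.3 -0.5] w 51.4
[[-0.001 -1.    -0.002]
 [-1.     0.001 -0.001]
 [ 0.001  0.002 -1.   ]]
shift [-0.0764  0.0002 -0.002 ] turn -0.001 grip 0.0 [ 0.47  0.32 -0.04 -0.   -1.21 -0.47]
post 582 [[602.2, 2.0, 63.3], [611.1, 10.7, 65.9], [620.1, 19.4, 67.3]]
post side 32 [[598.0, 0.6, 59.7], [607.1, 7.2, 68.0], [616.1, 18.9, 71.4]]
sash post 16 [[629.5, 175.4, 211.4], [637.2, 178.5, 220.8], [668.6, 191.5, 275.8]]
```

View pics/w7.png

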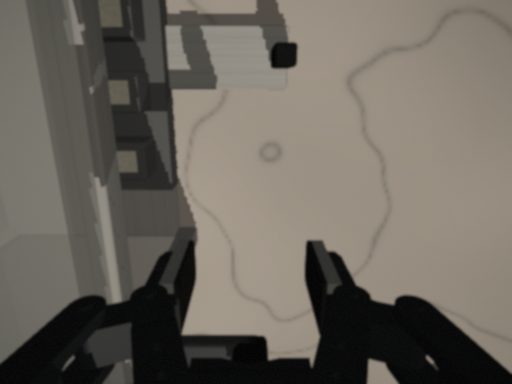

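The tray post reads the same as at the start, so the tray is in. The sash post at (250,348) lies between the fingers' planes. Slide in, grip and lower.

```bash
python3 -m handwheel '[[[-0.03,0,0,0,0.2],[-0.06,0,0,0,0.2],[-0.076,0,0,0,0.2],[-0.076,0,0,0,0.2],[-0.076,0,0,0,0.2],[-0.076,0,0,0,-1],[-0.076,0,0,0,-1],[-0.076,0,0,0,-1],[-0.076,0,0,0,-1]]]' 60; python3 -m handwheel '[[[0,0,0.02,0,-1],[0,0,0.04,0,-1],[0,0,0.06,0,-1],[0,0,0.08,0,-1],[0,0,0.1,0,-1],[0,0,0.12,0,-1],[0,0,0.14,0,-1],[0,0,0.15,0,-1],[0,0,0.15,0,-1]]]'
```

```text
t: 50.0
tcp_pos: [641.1, 186.0, 232.1]
tool_rot: [2.22, -2.221, -0.001]
ft_force: [-3.6, -1.4, 0.9]
gripper_width: 19.7
gripper_force: 60.3
t: 50.9
tcp_pos: [641.0, 186.0, 80.1]
tool_rot: [2.219, -2.221, -0.001]
ft_force: [1.3, -2.5, -13.3]
gripper_width: 18.8
gripper_force: 59.2
```

```bash
python3 -m handwheel '[[[0,0,0.005,0,-1],[0,0,0.009,0,-1],[0,0,0.012,0,-1],[0,0,0.014,0,-1],[0,0,0.014,0,-1]]]'
```

```text
t: 51.4
tcp_pos: [641.2, 186.1, 73.4]
tool_rot: [-2.222, 2.22, -0.002]
ft_force: [-18.3, -3.5, 28.5]
gripper_width: 18.9
gripper_force: 64.9
```

```bash
python3 -m handwheel '[[[0,0,-0.005,0,-1],[0,0,-0.005,0,0.2],[0,0,-0.005,0,0.2],[0,0,-0.005,0,0.2],[0.04,0,-0.005,0,0.2],[0.07,0,-0.005,0,0.2],[0.07,0.04,-0.03,0,0.2],[0.07,0.08,-0.07,0,0.2],[0.07,0.12,-0.11,0,0.2],[0.07,0.15,-0.14,0,0.2]]]'; python3 -m handwheel '[[[0,0,0,0,0.2],[0,0,0,0,0.2]]]'
python3 - <<'E'
from h import *
p,d,K,T=cap("side"); W=cloud(d,K,T).reshape(-1,3)
cv2.imwrite("pics/s8.png",cv2.resize(p[90:300,170:450],(800,600),interpolation=cv2.INTER_CUBIC))
S=W[np.all((W>(610,160,20))&(W<(665,210,180)),1)]; print("sash post",len(S),np.percentile(S,[2,50,98],axis=0).round(1).tolist())
S=W[np.all((W>(690,-150,150))&(W<(735,170,260)),1)]; print("rail",len(S),np.percentile(S,[2,50,98],axis=0).round(1).tolist())
S=W[np.all((W>(590,-10,58))&(W<(640,40,72)),1)]; print("traypost",len(S),np.percentile(S,[2,50,98],axis=0).round(1).tolist())
for t in("tumbler","mandarin","mouse"):
    for r in finder.spot_in("side",t)[:1]: print(t,np.round(r["rect"]))
E
```

```text
t: 52.4
tcp_pos: [494.8, 116.5, 205.5]
tool_rot: [-2.221, 2.221, -0.0]
ft_force: [0.2, 0.6, 1.5]
gripper_width: 51.0
gripper_force: 0.0
t: 52.6
tcp_pos: [496.0, 117.4, 206.2]
tool_rot: [-2.22, 2.217, -0.001]
ft_force: [-0.3, -0.1, -0.4]
gripper_width: 51.1
gripper_force: 0.0
sash post 100 [[628.2, 173.0, 57.4], [637.4, 179.1, 87.6], [661.2, 192.6, 119.1]]
rail 1034 [[708.3, -144.8, 151.6], [711.9, -7.0, 192.0], [733.6, 160.9, 228.6]]
traypost 32 [[598.2, 0.2, 59.2], [607.0, 6.4, 67.3], [616.7, 18.8, 71.4]]
tumbler [352. 265. 383. 307.]
mouse [143. 146. 175. 155.]
```

View pics/s8.png

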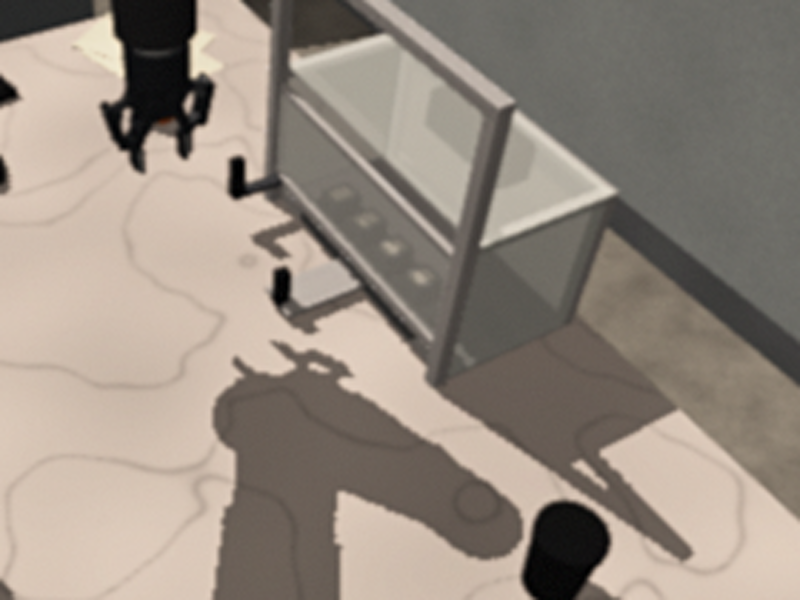

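The picture shows the sash down, with its post at (237,178). The four packs sit behind it, from (343,190) to (422,277). The tray is in, with its post at (282,287). The tumbler and mouse have not moved, and the gripper is clear.

```bash
python3 -c "
from bench import bot
print(bot.finish_job())"
```

```text
the job is handed in; nothing more can be done
None
```

The job is handed in (no verdict came back): all four packs read fully home in their own sockets, the tray went back in before the sash came down, and both were pushed to their stops. The mouse and tumbler had not moved. I could not see the mandarin in the last check because the arm hid it, but the arm never went near it.

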